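Rack the microscope objectives by height on the pinned carrier

TASK

Seat the aluminium carrier plate flat on the two dowel pins of the steel base. Then stand the four microscope objectives upright on its black marks, one centred on each, in order of height, with the shortest at the end nearest the silver scanner drum. Never let an objective tip over, and let go of everything at the end.

Things in the scene. Friction and masses are not known exactly. Their poses are not given: they have to be found in the camera images.
- base: Fixed grey steel bar, 36 (x) x 280 (y) x 12 mm high, lying roughly across in front of the robot. Two upright bright dowel pins on its centreline at y = +112 and -112 mm, 10 mm in diameter, stand 13 mm above its top, the upper 5 mm tapering to 4 mm. Origin: centre of the underside, on the table; y along the bar, z up.
- plate: Loose aluminium plate, 50 (x) x 250 (y) x 16 mm thick, 0.3-0.5 kg, flat on the table, marked side up. Two 14 mm through holes on its centreline at y = +112 and -112 mm fit the base's pins, either way round. Four flat black marks, 40 mm in diameter, on its top at y = -81, -27, +27, +81 mm. Origin: centre of the underside; y along the plate, z up. Seated, its top is 28 mm above the table.
- scanner: Fixed silver scanner drum, 90 mm in diameter, 88 mm high over three short posts on its dark top, small green-grey display in front. Stands beyond the base, past its left or its right end (a grey lamp box stands past the other). Origin: centre of the underside. It shows at which end of the row the shortest objective belongs.
- objective_34: The shortest loose microscope objective: upright steel barrel 34 mm high, 32 mm in diameter up to 26 mm, then a nose narrowing to a 26 mm wide tip with a dark lens on top; thin black bands; about 70 g. Origin: centre of the underside, z up, along the barrel.
- objective_48: The second shortest loose microscope objective: upright steel barrel 48 mm high, 32 mm in diameter up to 40 mm, then a nose narrowing to a 21 mm wide tip with a dark lens on top; thin black bands; about 100 g. Origin: centre of the underside, z up, along the barrel.
- objective_62: The second tallest loose microscope objective: upright steel barrel 62 mm high, 32 mm in diameter up to 54 mm, then a nose narrowing to a 16 mm wide tip with a dark lens on top; thin black bands; about 130 g. Origin: centre of the underside, z up, along the barrel.
- objective_76: The tallest loose microscope objective: upright steel barrel 76 mm high, 32 mm in diameter up to 68 mm, then a nose narrowing to a 11 mm wide tip with a dark lens on top; thin black bands; about 160 g. Origin: centre of the underside, z up, along the barrel.
Not all that is in view belongs to the job. What is shaped like the objective_76 but brown is not meant.

How it is judged:
By the outcome, as a careful person would: the job done as asked, in the order asked, and still so for the second after the job is handed in, with the robot touching nothing.
It also fails if it takes over 138 s, if anything falls off the work surface, if the arm or the gripper's body presses on something with over 40 N, if the wrist force passes 120 N, or if a joint passes its speed limit or range.

ROBOT

A 6-joint arm with a two-finger parallel gripper is mounted at the origin on the work surface. World frame = base frame: x ahead of the robot, y to its left, z up, the work surface at z = 0. Lengths are in m, angles in rad, forces in N, time in s.
With the tool pointing down it reaches from about 0.35 to 0.775 m from the base axis. Payload 7.3 kg.
Tool frame: the origin (TCP) lies at the very end of the fingers, on their centre line; the grasp point (between the pads) lies 19 mm behind it (robot.tcp_to_grasp is the distance from the TCP to the grasp point, in m); x points along the fingers, y is the direction in which the jaws open and shut, and the axes are right-handed (so a half turn about x gives the same grasp; the last joint's range is limited). The gripper opens to 92 mm and grips with 3 to 60 N. Pads are 19 mm wide; open, the fingers measure 130 mm over their backs; the gripper's body (75 mm by 190 mm) begins 47 mm behind the grasp point.
Start: joints at [-1.488, 0.342, 1.524, -0, 1.275, -0.146], TCP at [0.119, -0.511, 0.227] pointing down, gripper open.
Joint ranges: [-2.53, 2.53], [-0.77, 2.02], [0.04, 2.7], [-1, 4.14], [0.28, 2.66], [-3.11, 3.11]. Speed limits (rad/s): [2.57, 2.57, 3.14, 3.14, 3.14, 3.14].

INTERFACE

Orientations are given as [roll, pitch, yaw] about the fixed x, y, z axes, in that order (R = Rz(yaw) Ry(pitch) Rx(roll)).
In Python, from cell import robot gives the robot as it stands.
- The arm moves only by the tool move_arm, never from a script. Its argument "increments" is a list of rows, each a list of 4 numbers: the shift along the tool's x, y, z normalised to -1 to 1, where 1 is 40 cm, then the turn about the tool's x normalised to -1 to 1, where 1 is 60 degrees. In form: [[dx, dy, dz, twist], ...]. A call has 1 to 5 rows; each row is the pose to reach, as a shift and turn from the pose commanded when the call began, along the tool's axes at that moment; what a row does not reach only later rows make up. A row lasts 1/8 s, in which the tool goes at most 62.5 mm and 10.7 degrees, less where a joint would pass 70% of its speed; a pose out of reach is approached as far as the arm can. A call with a number of a shift or a turn outside -1 to 1 is refused whole. A call with a gripper value outside its range is refused whole. "gripper" is the closure, from 0 (fully open) to 1 (shut), set as the call begins (left out, the last holds). The fingers move at their own pace and stop on an object; "squeeze" is the grip in N (left out, the last holds). Time passes only in rows, so rows that repeat a pose let the fingers close. It gives the time, the measured TCP pose, the force and the opening at its end, in the units of the state.
- robot.observe(): the state, without advancing time (a new reading comes with each control period).
- robot.read_camera(name): name is "scene" or "top" or "wrist"; returns the picture (384x512x3 uint8, red, green, blue); there is no depth.
- robot.camera_params(name): a dict with "fx", "fy", "cx", "cy" (pixels), "R" (3x3) and "t" (3): a world point X has camera coordinates R X + t; the wrist camera has in their place "tool_from_camera" (4x4, takes a point from camera to tool coordinates, whose origin is the TCP and whose axes are the tool frame's). Camera axes: x right, y down, z forward; pixel columns grow to the right and rows downward; lengths in m; the calibration is good to about 2 mm. The wrist camera is an equidistant fisheye: a pixel r from the principal point sees the ray r / f radians off the axis. A picture is of the moment at which its call begins: read the wrist's pose just before it. camera_params takes no time and is no camera call.
- robot.hand_in(): hands the job in, once; it reports no verdict.
The state is a dict: "time": time; "qpos": joint angles; "qvel": joint speeds; "joint_efforts": joint torques, N m; "tool_pos": TCP position; "tool_rot": TCP orientation; "contact_force": force on the tool from outside, world axes, zero at the start; "torque": the same for the moment, N m; "opening": finger opening in m.
Only numpy, scipy, OpenCV 4.12 (cv2) and the standard library are available. Lean on these libraries where they do the work, as an engineer would, in place of code of your own. Each camera call takes 0.05 s, during which the arm holds its last target.

## Working session

There is one attempt and no reset: what is moved stays moved. The work goes in short steps, Python scripts to look and compute and a tool call to move; the robot and the scene stay as the last step left them, time stands still between calls to the robot, and variables do not carry over. Pictures are saved under pics/ and viewed, and the job is handed in when it is done.

Besides the shell and the picture viewer there is one more tool, called after "Emit:" by a JSON object that holds its "op" and its "data", one argument or row to a line. move_arm: Moves the arm, as the interface text tells. Its arguments: {"type":"object","properties":{"increments":{"type":"array","items":{"type":"array","items":{"type":"number"}}},"gripper":{"type":"number"},"squeeze":{"type":"number"}},"required":["increments"]}

```bash
ls; mkdir -p pics; python3 - <<'E'
from cell import robot
import cv2, numpy as np
print(robot.observe())
for n in ["scene","top","wrist"]:
    im=robot.read_camera(n); cv2.imwrite(f"pics/{n}0.png",im[:,:,::-1]); p=robot.camera_params(n)
    print(n,{k:np.round(v,4).tolist() for k,v in p.items()})
print(robot.tcp_to_grasp, [a for a in dir(robot) if a[0]!='_'])
E
```

```text
pics
{'time': 0.0, 'qpos': array([-1.48799520e+00,  3.42721347e-01,  1.52503707e+00, -1.44317771e-05,
        1.27538109e+00, -1.45990183e-01]), 'qvel': array([6.09451663e-04, 1.24300732e-03, 1.59731148e-04, 1.97649809e-04,
       4.64796107e-05, 2.41689429e-04]), 'joint_efforts': array([ 1.04223553e-03, -4.31238163e+01, -2.44219315e+01,  7.18867988e-02,
        5.59753203e-02, -1.13339490e-04]), 'tool_pos': array([ 0.11905818, -0.51089886,  0.22603868]), 'tool_rot': array([-1.70786534,  1.56924941,  1.66252283]), 'contact_force': array([ 0.20407415, -1.08918825,  0.02322329]), 'torque': array([ 0.00763433, -0.01660794, -0.02017586]), 'opening': 0.09163296307519543}
scene {'fx': 367.88, 'fy': 367.88, 'cx': 257.0143, 'cy': 196.931, 'R': [[0.4996, 0.866, 0.0207], [0.5959, -0.3262, -0.7338], [-0.6287, 0.3789, -0.6791]], 't': [-0.3185, -0.3271, 1.3919]}
top {'fx': 494.1319, 'fy': 494.1319, 'cx': 255.1017, 'cy': 197.529, 'R': [[0.0129, -0.9996, 0.0258], [-0.993, -0.0158, -0.1173], [0.1177, -0.0241, -0.9928]], 't': [-0.0012, 0.6035, 1.1235]}
wrist {'fx': 297.3186, 'fy': 297.3186, 'cx': 257.4166, 'cy': 197.6663, 'tool_from_camera': [[0.0015, -0.3073, 0.9516, -0.1583], [1.0, -0.0003, -0.0017, -0.0014], [0.0008, 0.9516, 0.3073, -0.0843], [0.0, 0.0, 0.0, 1.0]]}
0.0188 ['IKError', 'camera_params', 'hand_in', 'observe', 'read_camera', 'tcp_to_grasp']
```

View pics/scene0.png

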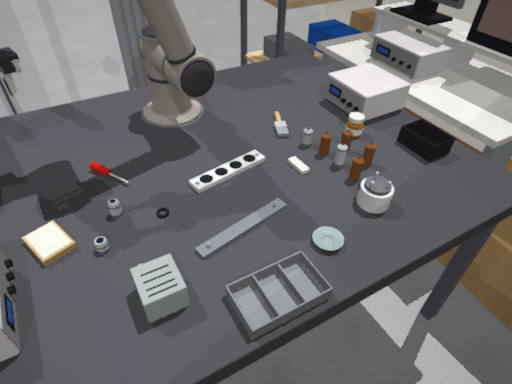

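View pics/top0.png

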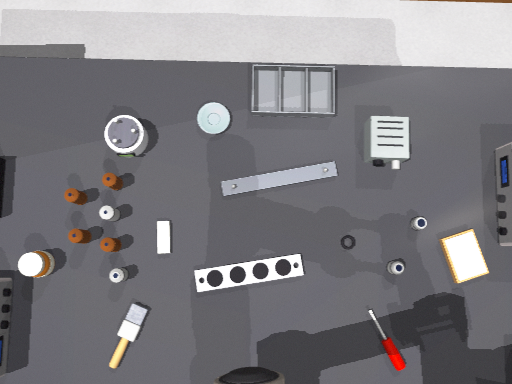

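View pics/wrist0.png

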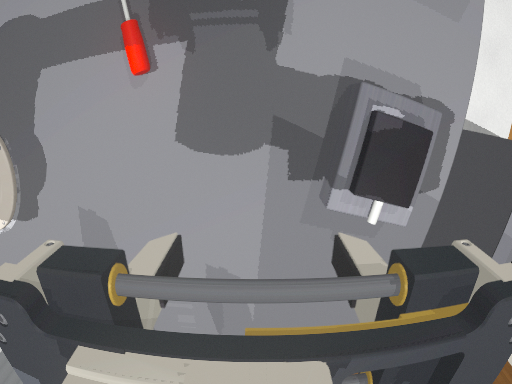

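The scene view shows the base at about (243,227), the plate at (228,170), the scanner at (375,194) and the lamp box at (160,288). In the top view they are at (279,179), (249,273), (126,134) and (387,138). The silver objectives appear at top-view pixels (109,213), (118,275), (420,223) and (396,267). I'll enlarge crops next.

```bash
cat > h.py <<'E'
import numpy as np, cv2
from cell import robot
def proj(n,X):
    p=robot.camera_params(n); c=np.array(p['R'])@np.array(X,float)+np.array(p['t'])
    return np.array([p['fx']*c[0]/c[2]+p['cx'],p['fy']*c[1]/c[2]+p['cy']])
def ray(n,uv):
    p=robot.camera_params(n);R=np.array(p['R']);t=np.array(p['t'])
    d=R.T@np.array([(uv[0]-p['cx'])/p['fx'],(uv[1]-p['cy'])/p['fy'],1.]); return -R.T@t,d
def plane(n,uv,z):
    o,d=ray(n,uv); return o+d*(z-o[2])/d[2]
def toolR(rpy):
    from scipy.spatial.transform import Rotation as Ro
    return Ro.from_euler('xyz',rpy).as_matrix()
def wray(uv,st):
    p=robot.camera_params('wrist');T=np.array(p['tool_from_camera'])
    a=(uv[0]-p['cx'])/p['fx'];b=(uv[1]-p['cy'])/p['fy'];r=np.hypot(a,b)
    dc=np.array([np.sin(r)*a/r,np.sin(r)*b/r,np.cos(r)]) if r>1e-9 else np.array([0,0,1.])
    R=toolR(st['tool_rot']); return np.array(st['tool_pos'])+R@T[:3,3], R@T[:3,:3]@dc
def wplane(uv,st,z):
    o,d=wray(uv,st); return o+d*(z-o[2])/d[2]
def wproj(X,st):
    p=robot.camera_params('wrist');T=np.array(p['tool_from_camera']);R=toolR(st['tool_rot'])
    x=R.T@(np.array(X)-np.array(st['tool_pos'])); c=T[:3,:3].T@(x-T[:3,3])
    th=np.arctan2(np.hypot(c[0],c[1]),c[2]);ph=np.arctan2(c[1],c[0])
    return np.array([p['cx']+p['fx']*th*np.cos(ph),p['cy']+p['fy']*th*np.sin(ph)])
E
python3 - <<'E'
import cv2,numpy as np
t=cv2.imread('pics/top0.png');s=cv2.imread('pics/scene0.png')
def c(im,x,y,w,h,k): return cv2.resize(im[y:y+h,x:x+w],None,fx=k,fy=k,interpolation=cv2.INTER_CUBIC)
a=c(t,50,165,100,130,4);b=c(t,370,190,100,130,4)
cv2.imwrite('pics/topc.png',np.hstack([a[:,:],b[:,:]])[:600,:800])
a=c(s,290,115,100,75,4);b=c(s,80,185,100,75,4)
cv2.imwrite('pics/scenec.png',np.hstack([a,b]))
cv2.imwrite('pics/topm.png',c(t,180,150,180,150,4))
E
```

```text
(no output)
```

View pics/topc.png

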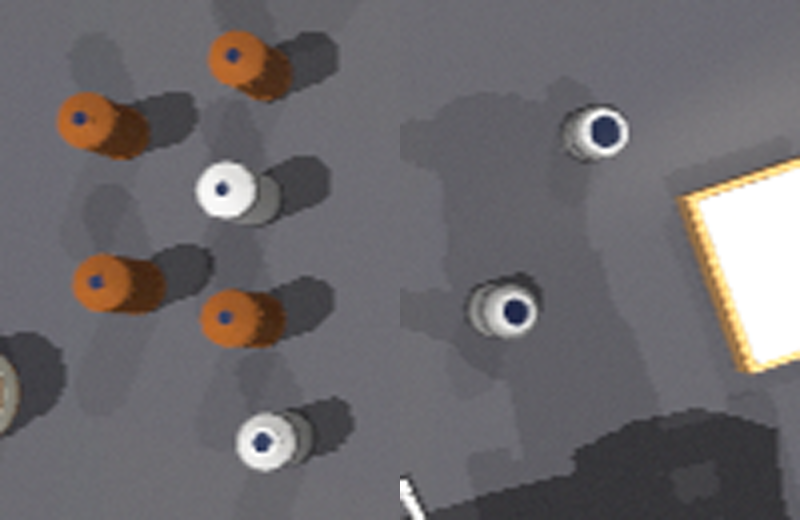

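View pics/scenec.png

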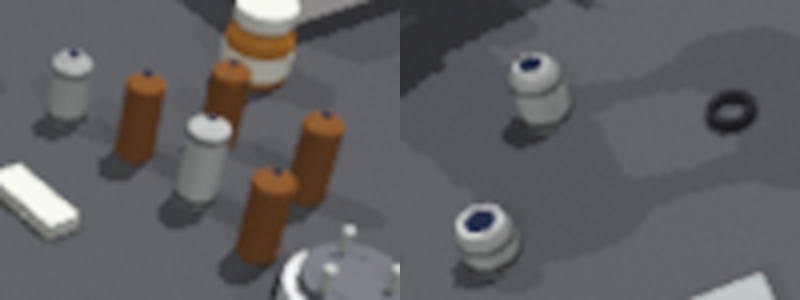

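View pics/topm.png

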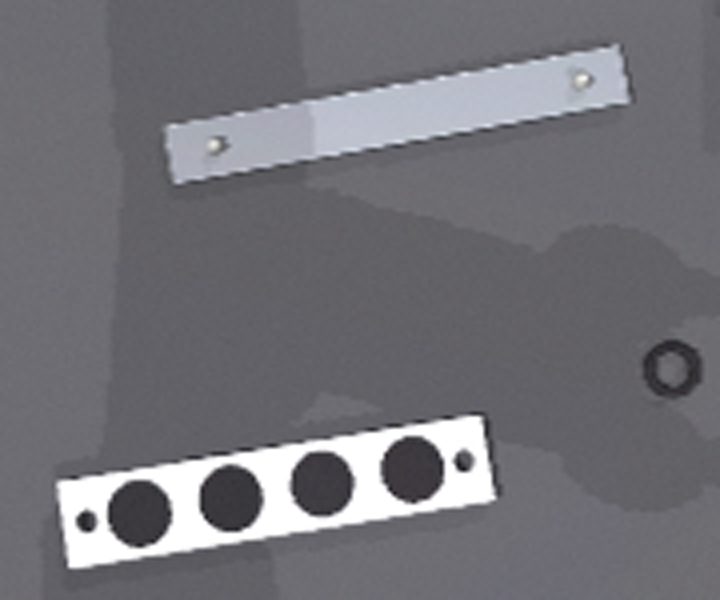

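By lens size in the crops, the silver ones are 34 at top (421,223), 48 at (399,268), 62 at (115,275) and 76 at (105,212). The four brown ones, at (108,179), (71,195), (75,236) and (106,244), are decoys. Next I'll measure everything in both views.

```bash
cat > m1.py <<'E'
from h import *
def tri(a,b):
    (o1,d1),(o2,d2)=ray('top',a),ray('scene',b)
    A=np.c_[d1,-d2]; s=np.linalg.lstsq(A,o2-o1,rcond=None)[0]
    p,q=o1+s[0]*d1,o2+s[1]*d2; return (p+q)/2,np.linalg.norm(p-q)
t=cv2.imread('pics/top0.png');s=cv2.imread('pics/scene0.png')
def lens(im,seed,r=9):
    b,g,rr=[im[:,:,i].astype(int) for i in range(3)]
    m=((b-rr>28)&(b-g>22)).astype(float)*(b-rr)
    yy,xx=np.mgrid[:im.shape[0],:im.shape[1]]
    m*=((xx-seed[0])**2+(yy-seed[1])**2<r*r)
    w=m.sum(); return np.array([(m*xx).sum()/w,(m*yy).sum()/w])if w else None
# scene crop seeds
S={76:((105,212),(290+212/4,115+118/4)),62:((115,275),(290+73/4,115+52/4)),48:((398.5,268),(80+130/4,185+64/4)),34:((421,222.7),(80+80/4,185+222/4))}
for k,(a,b) in S.items():
    la,lb=lens(t,a,6),lens(s,b,6); P,e=tri(la,lb)
    print(k,la,lb,'tri',np.round(P,4),round(e,4),'top@h',np.round(plane('top',la,k/1000),4),'scene@h',np.round(plane('scene',lb,k/1000),4))
# plate
def blobs(m,lo,hi):
    n,l,st,c=cv2.connectedComponentsWithStats(m.astype(np.uint8));return [(c[i],st[i]) for i in range(1,n) if lo<st[i][4]<hi]
g=cv2.cvtColor(t,cv2.COLOR_BGR2GRAY)
m=np.zeros_like(g);m[245:300,185:310]=(g[245:300,185:310]>200)
c=max(cv2.findContours(m,cv2.RETR_EXTERNAL,cv2.CHAIN_APPROX_NONE)[0],key=cv2.contourArea)
r=cv2.minAreaRect(c);print('plate rect',r, np.round(plane('top',r[0],.016),4))
fill=cv2.drawContours(np.zeros_like(g),[c],-1,1,-1)
pts=[]
for cc,st in blobs((fill>0)&(g<140),8,2000): 
    print(np.round(cc,2),st[4],np.round(plane('top',cc,.016),4));
    if st[4]>100: pts.append(plane('top',cc,.016)[:2])
pts=np.array(pts);d=pts[0]-pts[-1];print('marks mean',pts.mean(0),'yaw of y axis',np.degrees(np.arctan2(d[1],d[0])),np.linalg.norm(d))
# base: pins
m=np.zeros_like(g);m[155:205,215:345]=(g[155:205,215:345]>125)
c=max(cv2.findContours(m,cv2.RETR_EXTERNAL,cv2.CHAIN_APPROX_NONE)[0],key=cv2.contourArea)
r=cv2.minAreaRect(c);print('base rect',r,np.round(plane('top',r[0],.012),4))
bx=cv2.boxPoints(r);print(np.round([plane('top',b,.012)[:2] for b in bx],4))
mm=(g>228);mm[:155]=0;mm[205:]=0;mm[:,:215]=0;mm[:,345:]=0
P=[]
for cc,st in blobs(mm,1,60): print('pin',cc,st[4],np.round(plane('top',cc,.024),4))
E
python3 m1.py
```

```text
Traceback (most recent call last):
  File "m1.py", line 16, in <module>
    la,lb=lens(t,a,6),lens(s,b,6); P,e=tri(la,lb)
                                       ~~~^^^^^^^
  File "m1.py", line 3, in tri
    (o1,d1),(o2,d2)=ray('top',a),ray('scene',b)
                                 ~~~^^^^^^^^^^^
  File "h.py", line 8, in ray
    d=R.T@np.array([(uv[0]-p['cx'])/p['fx'],(uv[1]-p['cy'])/p['fy'],1.]); return -R.T@t,d
                     ~~^^^
TypeError: 'NoneType' object is not subscriptable
```

```bash
sed -i 's/(b-rr>28)&(b-g>22)/(b-rr>14)\&(b-g>10)/' m1.py; python3 m1.py
```

```text
76 [104.93902439 211.83231707] [342. 144.] tri [0.5602 0.3428 0.0762] 0.0031 top@h [0.5611 0.3441 0.076 ] scene@h [0.5595 0.3413 0.076 ]
62 [115.04755245 275.14685315] [307.85849057 127.67924528] tri [0.4203 0.3174 0.0636] 0.0023 top@h [0.4208 0.3188 0.062 ] scene@h [0.4179 0.3179 0.062 ]
48 [398.44275492 267.61001789] [112.03140097 200.67391304] tri [ 0.4448 -0.325   0.0466] 0.0012 top@h [ 0.445  -0.3239  0.048 ] scene@h [ 0.4461 -0.3256  0.048 ]
34 [420.80872914 222.3677792 ] [ 99.42665474 239.89445438] tri [ 0.551  -0.3845  0.0329] 0.0007 top@h [ 0.551  -0.3837  0.034 ] scene@h [ 0.5519 -0.3848  0.034 ]
plate rect ((248.37989807128906, 272.49920654296875), (21.96068000793457, 107.39404296875), 80.90972137451172) [0.4287 0.0205 0.016 ]
[282.64 266.88] 204 [ 0.4428 -0.0598  0.016 ]
[259.98 270.46] 197 [ 0.4338 -0.0067  0.016 ]
[295.5  264.78] 18 [ 0.448  -0.0901  0.016 ]
[237.21 274.22] 206 [0.4244 0.0465 0.016 ]
[214.33 277.89] 209 [0.4153 0.0998 0.016 ]
[201. 280.] 21 [0.4101 0.1307 0.016 ]
marks mean [0.42905971 0.01995651] yaw of y axis -80.24223876478634 0.16200176621393528
base rect ((278.6258239746094, 178.11927795410156), (14.647517204284668, 116.37208557128906), 79.8457260131836) [ 0.6542 -0.0492  0.012 ]
[[ 0.6445  0.0915]
 [ 0.6994 -0.1848]
 [ 0.6641 -0.1909]
 [ 0.6097  0.0846]]
pin [325.5 169. ] 2 [ 0.6763 -0.1605  0.024 ]
```

```bash
cat >> h.py <<'E'
def yawj(st): 
    R=toolR(st['tool_rot']); return np.degrees(np.arctan2(R[1,1],R[0,1]))
def inc(target,yaw=None,st=None):
    """increments (normalised) to world target TCP and jaw angle (deg, mod 180)"""
    st=st or robot.observe();R=toolR(st['tool_rot'])
    d=R.T@(np.array(target)-st['tool_pos'])/0.4
    tw=0
    if yaw is not None:
        dy=(yaw-yawj(st)+90)%180-90
        tw=dy*np.sign(R[2,0])/60   # tool x points down -> negative
    return np.round(np.r_[d,tw],4), 'rows>=',int(np.ceil(max(np.linalg.norm(d)*.4/.0625,abs(tw)*60/10.7)))
def say(*a):
    st=robot.observe();print('t',round(st['time'],2),'pos',np.round(st['tool_pos'],4),'yaw',round(yawj(st),2),'open',round(st['opening'],4),'F',np.round(st['contact_force'],1),'q',np.round(st['qpos'],2))
    return st
E
python3 - <<'E'
from h import *
st=say();R=toolR(st['tool_rot']);print(np.round(R,3))
for p in [(71,195),(108,179),(75,236),(106,244)]: print('brown',np.round(plane('top',p,.076),3))
print('scanner',plane('top',(123,131),.088),'whitebox',plane('top',(163,237),.01))
print(inc([.40,-.30,.25],10)); print(inc([.40,-.0,.25],10))
E
```

```text
t 0.15 pos [ 0.1191 -0.511   0.2262] yaw -76.89 open 0.0919 F [-0.3  0.3 -0.2] q [-1.49  0.34  1.52 -0.    1.28 -0.15]
[[-0.     0.227 -0.974]
 [ 0.001 -0.974 -0.227]
 [-1.    -0.001 -0.   ]]
brown [0.598 0.422 0.076]
brown [0.635 0.341 0.076]
brown [0.506 0.408 0.076]
brown [0.489 0.338 0.076]
scanner [0.74384168 0.30916223 0.088     ] whitebox [0.50910155 0.22340387 0.01      ]
(array([-0.0589, -0.3545, -0.8037, -1.4482]), 'rows>=', 9)
(array([-0.0581, -1.085 , -0.9738, -1.4482]), 'rows>=', 10)
```

Emit:
{"op": "move_arm", "data": {
  "increments": [
    [-0.01,-0.06,-0.14,-0.17],
    [-0.02,-0.12,-0.28,-0.34],
    [-0.03,-0.18,-0.41,-0.5],
    [-0.04,-0.24,-0.54,-0.67],
    [-0.05,-0.3,-0.67,-0.84]
  ],
  "gripper": 0
}}

```text
time: 0.78
tool_pos: [0.3541, -0.3323, 0.2468]
tool_rot: [-0.118, 1.571, -2.145]
contact_force: [1.6, -0.3, 0.5]
opening: 0.0922
```

```bash
python3 - <<'E'
from h import *
say(); print(inc([.47,.02,.26],9.8))
E
```

```text
t 0.78 pos [ 0.3541 -0.3323  0.2468] yaw -26.16 open 0.0922 F [ 1.6 -0.3  0.5] q [-0.91  0.25  1.59 -0.    1.3  -0.45]
(array([-0.0331, -0.1283, -0.9182, -0.5994]), 'rows>=', 6)
```

Emit:
{"op": "move_arm", "data": {
  "increments": [
    [-0.01,-0.02,-0.15,-0.12],
    [-0.01,-0.05,-0.3,-0.24],
    [-0.02,-0.08,-0.45,-0.36],
    [-0.03,-0.1,-0.6,-0.48],
    [-0.03,-0.11,-0.75,-0.6]
  ]
}}

```text
time: 1.4
tool_pos: [0.4476, -0.0436, 0.2591]
tool_rot: [0.959, 1.57, -0.442]
contact_force: [1.1, -0.3, -0.2]
opening: 0.0918
```

Emit:
{"op": "move_arm", "data": {
  "increments": [
    [0,0.0,-0.14,0],
    [0,0,-0.14,0],
    [0,0,-0.14,0]
  ]
}}

```text
time: 1.78
tool_pos: [0.4381, 0.0095, 0.2586]
tool_rot: [-0.206, 1.57, -1.61]
contact_force: [-0.4, -0.6, -0.8]
opening: 0.0921
```

```bash
python3 - <<'E'
from h import *
say(); im=robot.read_camera('wrist');st=robot.observe(); cv2.imwrite('pics/w1.png',im[:,:,::-1]); print(inc([.429,.02,.1],9.8))
E
```

```text
t 1.77 pos [0.4381 0.0095 0.2586] yaw 9.55 open 0.0921 F [-0.4 -0.6 -0.8] q [-0.15  0.16  1.69 -0.    1.3  -0.32]
(array([ 0.3966, -0.018 , -0.0314, -0.0056]), 'rows>=', 3)
```

View pics/w1.png

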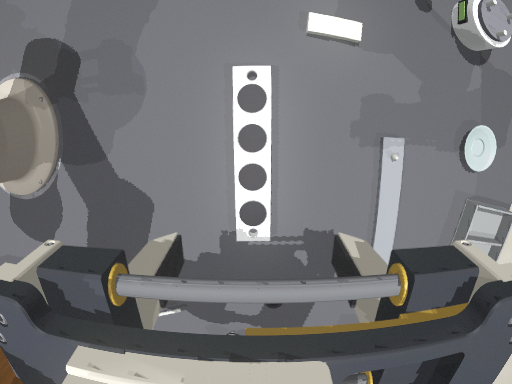

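The wrist view shows the whole plate, with marks at about (252,97), (252,138), (252,177) and (253,213) and holes at (252,75) and (253,233). One base pin is at (394,157). I'll measure the plate in this view.

```bash
python3 - <<'E'
from h import *
st=robot.observe()
t=cv2.imread('pics/w1.png');g=cv2.cvtColor(t,cv2.COLOR_BGR2GRAY)
m=np.zeros_like(g);m[60:245,225:280]=g[60:245,225:280]>170
c=max(cv2.findContours(m,cv2.RETR_EXTERNAL,cv2.CHAIN_APPROX_NONE)[0],key=cv2.contourArea)
f=cv2.drawContours(np.zeros_like(g),[c],-1,1,-1)
n,l,s,cc=cv2.connectedComponentsWithStats(((f>0)&(g<120)).astype(np.uint8))
P=[]
for i in range(1,n):
    if s[i][4]>20:
        X=wplane(cc[i],st,.016);print(cc[i],s[i][4],np.round(X,4))
        if s[i][4]>200:P.append(X[:2])
P=np.array(P);d=P[0]-P[-1];print(P.mean(0),np.degrees(np.arctan2(-d[0],d[1])),np.linalg.norm(d))
print('pin',wplane((394,157),st,.024))
E
```

```text
[251.59574468  74.74468085] 47 [0.4103 0.1323 0.016 ]
[251.5         97.91987179] 624 [0.4153 0.1013 0.016 ]
[251.87625418 137.77591973] 598 [0.4245 0.0481 0.016 ]
[252.06571936 176.63943162] 563 [ 0.4334 -0.0053  0.016 ]
[252.42406312 213.20315582] 507 [ 0.4425 -0.0587  0.016 ]
[0.42891927 0.02135507] 9.642147660277391 0.16225384267229062
pin [0.6288432  0.06091323 0.024     ]
```

Emit:
{"op": "move_arm", "data": {
  "increments": [
    [0.15,-0.018,-0.033,0],
    [0.3,-0.018,-0.033,0],
    [0.45,-0.018,-0.033,0],
    [0.58,-0.018,-0.033,0],
    [0.58,-0.018,-0.033,0]
  ]
}}

```text
time: 2.45
tool_pos: [0.4263, 0.0205, 0.024]
tool_rot: [-1.841, 1.562, 3.035]
contact_force: [0.4, -0.0, 1.6]
opening: 0.0918
```

```bash
python3 - <<'E'
from h import *
say(); print(inc([.429,.0207,.003],9.7))
E
```

```text
t 2.45 pos [0.4263 0.0205 0.024 ] yaw 9.36 open 0.0918 F [ 0.4 -0.   1.6] q [-0.13  0.47  2.02 -0.    0.65 -0.3 ]
(array([ 0.0524,  0.0073,  0.0006, -0.0056]), 'rows>=', 1)
```

Emit:
{"op": "move_arm", "data": {
  "increments": [
    [0.05,0.005,0,-0.006],
    [0.05,0.005,0,-0.006],
    [0.05,0.005,0,-0.006]
  ]
}}

```text
time: 2.82
tool_pos: [0.4319, 0.0213, 0.0084]
tool_rot: [1.235, 1.568, -0.165]
contact_force: [0.6, 0.4, 0.2]
opening: 0.0917
```

```bash
python3 - <<'E'
from h import *
st=say(); print(np.round(toolR(st['tool_rot']),4)); print(inc([.429,.0207,.003],9.7))
E
```

```text
t 2.83 pos [0.4319 0.0213 0.0084] yaw 9.82 open 0.0917 F [0.6 0.4 0.2] q [-0.13  0.51  2.03 -0.    0.6  -0.3 ]
[[ 2.800e-03  9.853e-01  1.706e-01]
 [-5.000e-04  1.706e-01 -9.853e-01]
 [-1.000e+00  2.700e-03  9.000e-04]]
(array([ 0.0136, -0.0075,  0.0002,  0.0021]), 'rows>=', 1)
```

Emit:
{"op": "move_arm", "data": {
  "increments": [
    [0.008,-0.006,0,0],
    [0.008,-0.006,0,0],
    [0.008,-0.006,0,0],
    [0.008,-0.006,0,0]
  ]
}}

```text
time: 3.32
tool_pos: [0.4285, 0.0215, 0.0036]
tool_rot: [0.679, 1.571, -0.719]
contact_force: [-0.0, -0.3, 0.2]
opening: 0.0917
```

```bash
python3 - <<'E'
from h import *
st=say(); print(inc([.429,.0207,.004],9.7))
E
```

```text
t 3.33 pos [0.4285 0.0215 0.0036] yaw 9.87 open 0.0917 F [-0.  -0.3  0.2] q [-0.13  0.52  2.04 -0.    0.59 -0.3 ]
(array([-0.0011,  0.001 ,  0.0021,  0.0029]), 'rows>=', 1)
```

Good; now I'll close on the plate.

Emit:
{"op": "move_arm", "data": {
  "increments": [
    [0,0,0,0],
    [0,0,0,0],
    [0,0,0,0],
    [0,0,0,0],
    [0,0,0,0]
  ],
  "gripper": 1,
  "squeeze": 50
}}

```text
time: 3.95
tool_pos: [0.4285, 0.0214, 0.0035]
tool_rot: [0.638, 1.571, -0.761]
contact_force: [-0.3, 0.4, -0.3]
opening: 0.0496
```

Emit:
{"op": "move_arm", "data": {
  "increments": [
    [0,0,0,0],
    [0,0,0,0],
    [-0.03,0,0,0],
    [-0.06,0,0,0],
    [-0.1,0,0,0]
  ]
}}

```text
time: 4.58
tool_pos: [0.4282, 0.0214, 0.0444]
tool_rot: [-1.625, 1.57, -3.023]
contact_force: [0.2, 1.8, -3.9]
opening: 0.0495
```

Emit:
{"op": "move_arm", "data": {
  "increments": [
    [-0.06,0,0,0],
    [-0.12,0,0,0],
    [-0.16,0,0,0],
    [-0.16,0,0,0],
    [-0.16,0,0,0]
  ]
}}

```text
time: 5.2
tool_pos: [0.4279, 0.0215, 0.1072]
tool_rot: [-1.733, 1.57, -3.132]
contact_force: [0.0, 0.7, -5.0]
opening: 0.0498
```

```bash
python3 - <<'E'
from h import *
st=say(); im=robot.read_camera('wrist'); cv2.imwrite('pics/w2.png',im[:,:,::-1]); im=robot.read_camera('scene'); cv2.imwrite('pics/s2.png',im[:,:,::-1])
E
```

```text
t 5.2 pos [0.4279 0.0215 0.1072] yaw 9.87 open 0.0498 F [ 0.   0.7 -5. ] q [-0.13  0.32  1.94 -0.    0.88 -0.3 ]
```

View pics/w2.png

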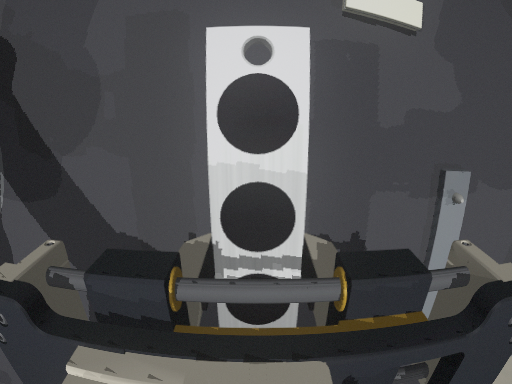

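View pics/s2.png

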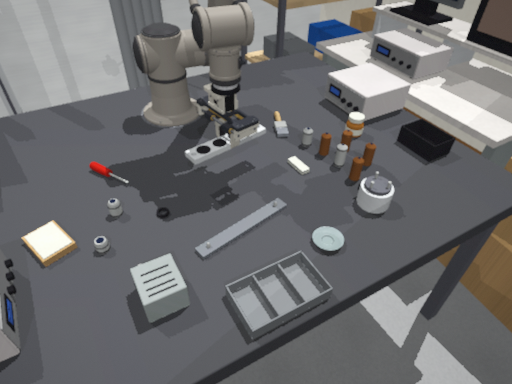

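The plate is held level. Wrist w2 shows its +y hole at (257,50) and the base's near pin at (458,198). Next I'll measure the plate in the hand and locate the pins precisely.

```bash
python3 - <<'E'
from h import *
st=robot.observe()
t=cv2.imread('pics/w2.png');g=cv2.cvtColor(t,cv2.COLOR_BGR2GRAY)
zt=st['tool_pos'][2]-.0035+.016
f=np.zeros_like(g);f[20:265,200:315]=1
m=np.zeros_like(g);m[22:262,200:316]=g[22:262,200:316]>120
c=max(cv2.findContours(m,cv2.RETR_EXTERNAL,cv2.CHAIN_APPROX_NONE)[0],key=cv2.contourArea)
f=cv2.drawContours(np.zeros_like(g),[c],-1,1,-1)
n,l,s,cc=cv2.connectedComponentsWithStats(((f>0)&(g<110)).astype(np.uint8))
for i in range(1,n):
    if s[i][4]>100:
        X=wplane(cc[i],st,zt);R=toolR(st['tool_rot']);print(cc[i],s[i][4],np.round(X,4),'tool',np.round(R.T@(X-st['tool_pos']),4))
a=cv2.imread('pics/top0.png');b=cv2.imread('pics/scene0.png')
def c(im,x,y,w,h,k): return cv2.resize(im[y:y+h,x:x+w],None,fx=k,fy=k,interpolation=cv2.INTER_NEAREST)
r1=np.hstack([c(a,223,176,20,20,14),c(a,315,159,20,20,14)])
r2=np.hstack([c(b,198,233,20,20,14),c(b,265,195,20,20,14)])
cv2.imwrite('pics/pins.png',np.vstack([r1,r2]))
cv2.imwrite('pics/pinw.png',c(t,430,165,60,60,8))
E
```

```text
[257.36933798  51.15156794] 574 [0.4091 0.1319 0.1194] tool [-0.0125  0.0005 -0.1119]
[257.41958179 113.23861638] 5117 [0.4144 0.1016 0.1194] tool [-0.0125  0.0005 -0.0812]
[257.34377294 216.46929288] 4087 [0.4234 0.049  0.1194] tool [-0.0125  0.0004 -0.0279]
```

View pics/pins.png

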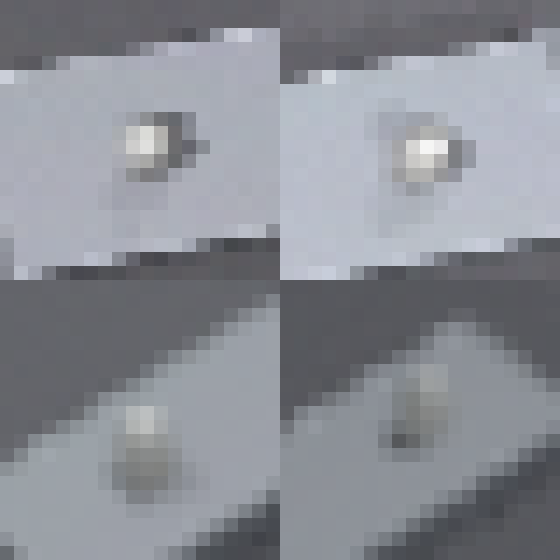

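View pics/pinw.png

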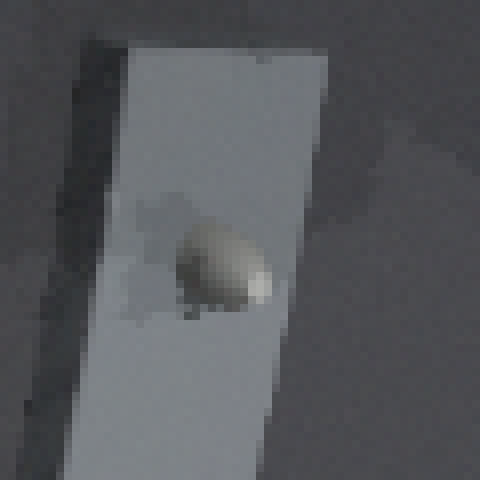

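```bash
python3 - <<'E'
from h import *
st=robot.observe()
a=plane('top',(233.0,185.9),.025);b=plane('top',(325.2,169.1),.025);print(a,b,(a+b)/2,np.linalg.norm(a-b),np.degrees(np.arctan2(-(a-b)[0],(a-b)[1])))
print('w',wplane((462.2,200.1),st,.025),wplane((454.5,197.5),st,.012))
print('s',plane('scene',(198+140/14-.5,233+(412-280)/14-.5),.025),plane('scene',(265+(430-280)/14-.5,195+(370-280)/14-.5),.025))
E
```

```text
[0.63166922 0.05997784 0.025     ] [ 0.67589043 -0.15963987  0.025     ] [ 0.65377982 -0.04983102  0.025     ] 0.2240255637466475 11.384585382713611
w [0.63213606 0.06244647 0.025     ] [0.63160158 0.06094185 0.012     ]
s [ 0.67461195 -0.16036921  0.025     ] [0.63099775 0.06029788 0.025     ]
```

```bash
python3 - <<'E'
from h import *
st=say(); print(inc([.6535,-.0484,.06],11.3))
E
```

```text
t 5.3 pos [0.4278 0.0215 0.1069] yaw 9.87 open 0.0495 F [ 0.2 -0.9 -4.1] q [-0.13  0.32  1.94 -0.    0.88 -0.3 ]
(array([ 0.1162,  0.5262,  0.2689, -0.0239]), 'rows>=', 4)
```

Emit:
{"op": "move_arm", "data": {
  "increments": [
    [0.01,0.1,0.05,0],
    [0.02,0.21,0.11,-0.01],
    [0.03,0.32,0.16,-0.015],
    [0.04,0.43,0.22,-0.02],
    [0.04,0.525,0.269,-0.024]
  ]
}}

```text
time: 5.92
tool_pos: [0.6545, -0.0491, 0.0894]
tool_rot: [-1.918, 1.568, 2.991]
contact_force: [-0.4, 0.6, -5.2]
opening: 0.0494
```

Emit:
{"op": "move_arm", "data": {
  "increments": [
    [0.06,0,0,0],
    [0.08,0,0,0],
    [0.08,0,0,0],
    [0.08,0,0,0]
  ]
}}

```text
time: 6.42
tool_pos: [0.6539, -0.0484, 0.0603]
tool_rot: [1.125, 1.57, -0.248]
contact_force: [-0.0, -0.1, -4.2]
opening: 0.0497
```

```bash
python3 - <<'E'
from h import *
st=say(); print(inc([.6535,-.0484,.045],11.3))
for n in ['wrist','top']:
  im=robot.read_camera(n); cv2.imwrite(f'pics/{n}3.png',im[:,:,::-1])
E
```

```text
t 6.42 pos [ 0.6539 -0.0484  0.0603] yaw 11.33 open 0.0497 F [-0.  -0.1 -4.2] q [-0.19  0.73  1.33 -0.    1.08 -0.39]
(array([ 0.0382, -0.001 , -0.0003,  0.0004]), 'rows>=', 1)
```

View pics/wrist3.png

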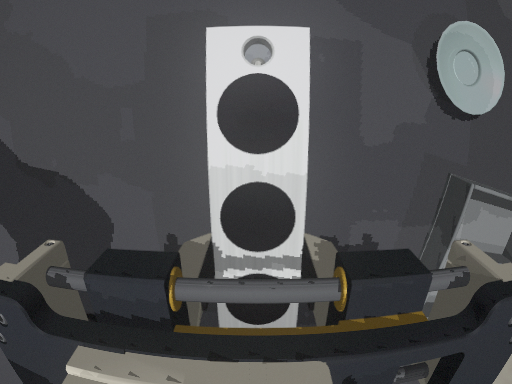

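View pics/top3.png

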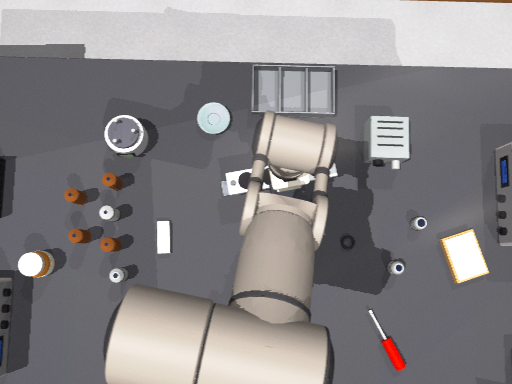

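The pin shows through the +y hole: hole centre (258,50), pin tip near (257,63). I'll check that against the predicted position.

```bash
python3 - <<'E'
from h import *
st=robot.observe();R=toolR(st['tool_rot'])
for d in [-.003,0,.003]:
    X=st['tool_pos']+R@np.array([0,.0005,-.112+d]);X[2]=.025;print(d,wproj(X,st))
t=cv2.imread('pics/wrist3.png');cv2.imwrite('pics/hole3.png',cv2.resize(t[30:85,225:290],None,fx=9,fy=9,interpolation=cv2.INTER_NEAREST))
E
```

```text
-0.003 [257.20693073  59.69538396]
0 [257.21086786  64.20077007]
0.003 [257.21483542  68.72509891]
```

View pics/hole3.png

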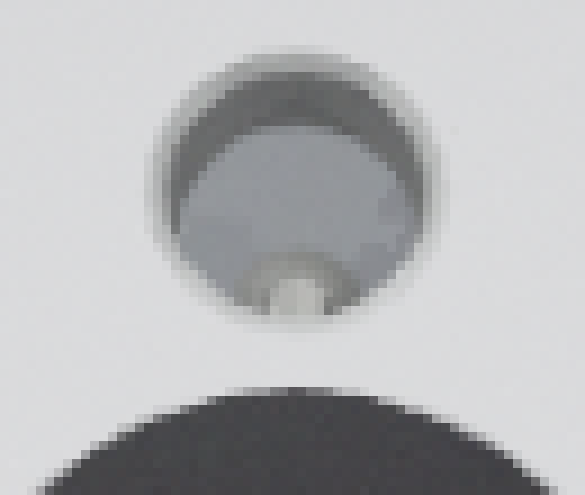

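It's well aligned, so I'll lower the plate.

Emit:
{"op": "move_arm", "data": {
  "increments": [
    [0.03,-0.001,0,0],
    [0.06,-0.001,0,0],
    [0.08,-0.001,0,0],
    [0.09,-0.001,0,0],
    [0.095,-0.001,0,0]
  ]
}}

```text
time: 7.15
tool_pos: [0.6533, -0.0487, 0.0211]
tool_rot: [-1.604, 1.571, -2.977]
contact_force: [0.2, 0.4, -4.7]
opening: 0.0493
```

```bash
python3 - <<'E'
from h import *
st=say(); print(inc([.6535,-.0484,.0155],11.3))
E
```

```text
t 7.15 pos [ 0.6533 -0.0487  0.0211] yaw 11.31 open 0.0493 F [ 0.2  0.4 -4.7] q [-0.19  0.78  1.36 -0.    1.   -0.39]
(array([ 0.0141,  0.0005, -0.0007,  0.0002]), 'rows>=', 1)
```

Emit:
{"op": "move_arm", "data": {
  "increments": [
    [0.005,0,0,0],
    [0.01,0,0,0],
    [0.013,0,0,0],
    [0.013,0,0,0],
    [0.013,0,0,0]
  ]
}}

```text
time: 7.78
tool_pos: [0.6534, -0.0487, 0.0164]
tool_rot: [0.792, 1.571, -0.581]
contact_force: [-0.2, -0.1, -4.6]
opening: 0.0497
```

```bash
python3 - <<'E'
from h import *
say()
E
```

```text
t 7.78 pos [ 0.6534 -0.0487  0.0164] yaw 11.31 open 0.0497 F [-0.2 -0.1 -4.6] q [-0.19  0.79  1.36 -0.    0.99 -0.39]
```

Emit:
{"op": "move_arm", "data": {
  "increments": [
    [0.003,0,0,0],
    [0.003,0,0,0],
    [0.003,0,0,0]
  ]
}}

```text
time: 8.15
tool_pos: [0.6535, -0.0487, 0.0155]
tool_rot: [0.963, 1.57, -0.411]
contact_force: [-1.4, 0.5, -0.5]
opening: 0.0495
```

Emit:
{"op": "move_arm", "data": {
  "increments": [
    [0,0,0,0],
    [0,0,0,0],
    [0,0,0,0],
    [0,0,0,0]
  ],
  "gripper": 0.1
}}

```text
time: 8.65
tool_pos: [0.6534, -0.0487, 0.0151]
tool_rot: [0.63, 1.571, -0.743]
contact_force: [0.5, 1.2, -1.0]
opening: 0.0817
```

```bash
python3 - <<'E'
from h import *
say()
E
```

```text
t 8.65 pos [ 0.6534 -0.0487  0.0151] yaw 11.31 open 0.0817 F [ 0.5  1.2 -1. ] q [-0.19  0.79  1.36 -0.    0.99 -0.39]
```

Emit:
{"op": "move_arm", "data": {
  "increments": [
    [-0.1,0,0,0],
    [-0.22,0,0,0],
    [-0.35,0,-0.1,0],
    [-0.48,0,-0.25,0],
    [-0.5,0,-0.25,0]
  ]
}}

```text
time: 9.28
tool_pos: [0.6339, 0.052, 0.2183]
tool_rot: [1.465, 1.567, 0.094]
contact_force: [0.3, -0.2, -0.8]
opening: 0.0827
```

Emit:
{"op": "move_arm", "data": {
  "increments": [
    [0,0,0,0],
    [0,0,0,0]
  ]
}}

```text
time: 9.52
tool_pos: [0.6333, 0.0486, 0.2137]
tool_rot: [-1.562, 1.569, -2.935]
contact_force: [-0.3, 0.3, 0.2]
opening: 0.0828
```

```bash
python3 - <<'E'
from h import *
say()
for n in ['wrist','scene']:
  im=robot.read_camera(n); cv2.imwrite(f'pics/{n}4.png',im[:,:,::-1])
E
```

```text
t 9.53 pos [0.6333 0.0486 0.2137] yaw 11.28 open 0.0828 F [-0.3  0.3  0.2] q [-0.04  0.56  1.21 -0.    1.37 -0.24]
```

View pics/wrist4.png

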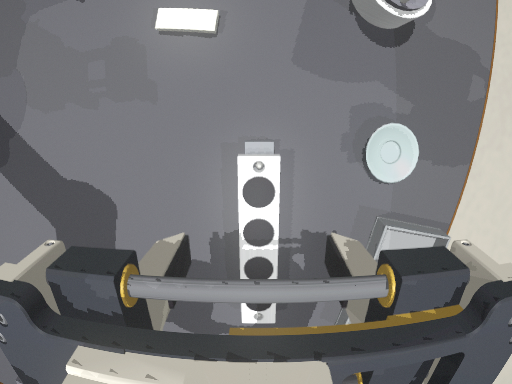

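View pics/scene4.png

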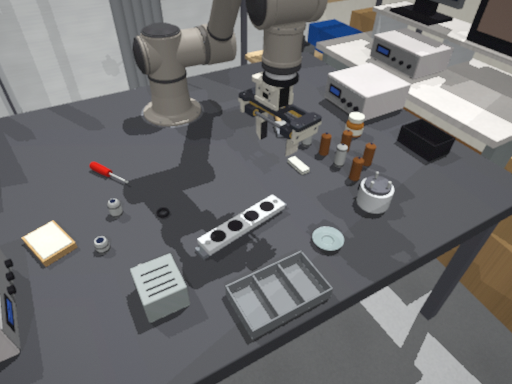

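The plate is seated: pins show in both holes, at wrist pixels (259,167) and (258,316). Next I'll measure the marks at 28 mm.

```bash
python3 - <<'E'
from h import *
st=robot.observe()
t=cv2.imread('pics/wrist4.png');g=cv2.cvtColor(t,cv2.COLOR_BGR2GRAY)
m=np.zeros_like(g);m[150:285,232:286]=g[150:285,232:286]>150
c=max(cv2.findContours(m,cv2.RETR_EXTERNAL,cv2.CHAIN_APPROX_NONE)[0],key=cv2.contourArea)
f=cv2.drawContours(np.zeros_like(g),[c],-1,1,-1)
n,l,s,cc=cv2.connectedComponentsWithStats(((f>0)&(g<110)).astype(np.uint8))
for i in range(1,n):
    if s[i][4]>20:print(cc[i],s[i][4],np.round(wplane(cc[i],st,.028),4))
ya=np.radians(11.3);c0=np.array([.6535,-.0487])
for k,y in [(34,.081),(48,.027),(62,-.027),(76,-.081)]: print(k,np.round(c0+y*np.array([-np.sin(ya),np.cos(ya)]),4))
E
```

```text
[258.08967391 191.91032609] 736 [0.6375 0.0309 0.028 ]
[257.97258065 232.48225806] 620 [ 0.6478 -0.0217  0.028 ]
34 [0.6376 0.0307]
48 [ 0.6482 -0.0222]
62 [ 0.6588 -0.0752]
76 [ 0.6694 -0.1281]
```

```bash
python3 - <<'E'
from h import *
st=say(); print(inc([.44,.30,.2],-40))
E
```

```text
t 9.62 pos [0.6333 0.0483 0.2132] yaw 11.24 open 0.0826 F [ 0.8  0.2 -0.1] q [-0.04  0.56  1.21 -0.    1.37 -0.24]
(array([ 0.0344, -0.3512, -0.7113,  0.8539]), 'rows>=', 6)
```

Emit:
{"op": "move_arm", "data": {
  "increments": [
    [0.0,-0.06,-0.12,0.14],
    [0.01,-0.12,-0.24,0.28],
    [0.02,-0.18,-0.36,0.43],
    [0.03,-0.24,-0.48,0.57],
    [0.03,-0.3,-0.6,0.7]
  ],
  "gripper": 0.4
}}

```text
time: 10.25
tool_pos: [0.4678, 0.2614, 0.2016]
tool_rot: [-0.609, 1.568, -2.722]
contact_force: [-0.1, 1.3, -1.1]
opening: 0.0555
```

```bash
python3 - <<'E'
from h import *
st=say(); print(inc([.44,.30,.2],-40))
E
```

```text
t 10.25 pos [0.4678 0.2614 0.2016] yaw -31.05 open 0.0555 F [-0.1  1.3 -1.1] q [ 0.37  0.38  1.53 -0.    1.23  0.91]
(array([ 0.0041, -0.1093, -0.0469,  0.1492]), 'rows>=', 1)
```

Emit:
{"op": "move_arm", "data": {
  "increments": [
    [0.0,-0.1,-0.05,0.15],
    [0,-0.1,-0.05,0.15],
    [0,-0.1,-0.05,0.15],
    [0,-0.1,-0.05,0.15]
  ]
}}

```text
time: 10.75
tool_pos: [0.4456, 0.2976, 0.2026]
tool_rot: [-0.009, 1.57, -2.273]
contact_force: [-0.2, -0.2, -0.2]
opening: 0.0554
```

```bash
python3 - <<'E'
from h import *
st=say()
im=robot.read_camera('wrist'); cv2.imwrite(f'pics/w5.png',im[:,:,::-1])
for X in [(.4208,.3188,.062),(.5611,.3441,.076)]: print(wproj(X,st))
E
```

```text
t 10.75 pos [0.4456 0.2976 0.2026] yaw -39.75 open 0.0554 F [-0.2 -0.2 -0.2] q [ 0.45  0.38  1.53 -0.    1.23  1.14]
[227.38432724 187.01888929]
[320.66982889  81.05836872]
```

View pics/w5.png

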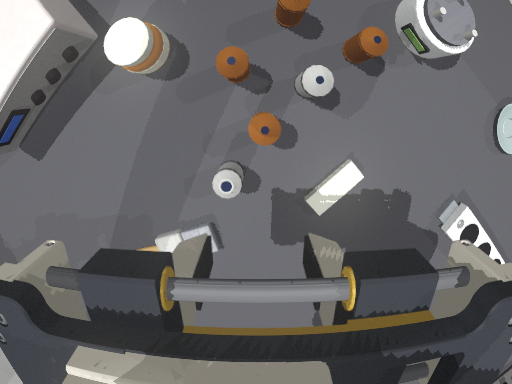

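The wrist view shows the silver 62 (lens at about (227,186)) and the silver 76 (lens at about (320,80)) among the brown decoys at (233,63), (291,10), (368,43) and (265,129). The two silver ones are the targets, as the earlier crop confirmed.

```bash
cat >> h.py <<'E'
def lensw(im,seed,r=9,th=(14,10)):
    b,g,rr=[im[:,:,i].astype(int) for i in range(3)]
    m=((b-rr>th[0])&(b-g>th[1])).astype(float)
    yy,xx=np.mgrid[:im.shape[0],:im.shape[1]]
    m*=((xx-seed[0])**2+(yy-seed[1])**2<r*r)
    w=m.sum(); return np.array([(m*xx).sum()/w,(m*yy).sum()/w]),w
E
python3 - <<'E'
from h import *
st=robot.observe(); im=cv2.imread('pics/w5.png')
for k,s in [(62,(227,186)),(76,(320,80))]:
    c,n=lensw(im,s);print(k,c,n,np.round(wplane(c,st,k/1000),4))
E
```

```text
62 [225.86516854 186.2247191 ] 89.0 [0.4201 0.3205 0.062 ]
76 [319.46  79.6 ] 50.0 [0.5611 0.3459 0.076 ]
```

```bash
python3 - <<'E'
from h import *
print(inc([.4201,.3203,.014],-40))
E
```

```text
(array([ 0.4718, -0.0852, -0.0031,  0.0039]), 'rows>=', 4)
```

Emit:
{"op": "move_arm", "data": {
  "increments": [
    [0.0,-0.085,-0.003,0],
    [0.1,-0.085,-0.003,0],
    [0.2,-0.085,-0.003,0],
    [0.25,-0.085,-0.003,0],
    [0.25,-0.085,-0.003,0]
  ]
}}

```text
time: 11.42
tool_pos: [0.4191, 0.3202, 0.1016]
tool_rot: [-0.324, 1.567, -2.588]
contact_force: [-1.1, -0.3, 0.6]
opening: 0.0553
```

```bash
python3 - <<'E'
from h import *
say();print(inc([.4201,.3203,.014],-40))
E
```

```text
t 11.43 pos [0.4191 0.3202 0.1016] yaw -39.75 open 0.0553 F [-1.1 -0.3  0.6] q [ 0.51  0.48  1.68 -0.    0.98  1.2 ]
(array([ 0.2191,  0.0021, -0.0025,  0.0042]), 'rows>=', 2)
```

Emit:
{"op": "move_arm", "data": {
  "increments": [
    [0.06,0.0,0,0],
    [0.12,0,0,0],
    [0.18,0,0,0],
    [0.219,0,0,0],
    [0.219,0,0,0]
  ]
}}

```text
time: 12.05
tool_pos: [0.4195, 0.3211, 0.0152]
tool_rot: [-0.247, 1.57, -2.511]
contact_force: [0.1, -0.4, 0.6]
opening: 0.0551
```

Emit:
{"op": "move_arm", "data": {
  "increments": [
    [0,0,0,0],
    [0,0,0,0]
  ]
}}

```text
time: 12.3
tool_pos: [0.4201, 0.3218, 0.0164]
tool_rot: [2.725, 1.569, 0.461]
contact_force: [-0.4, -0.3, -0.8]
opening: 0.0549
```

```bash
python3 - <<'E'
from h import *
say();print(inc([.4201,.3203,.014],-40))
E
```

```text
t 12.3 pos [0.4201 0.3218 0.0164] yaw -39.69 open 0.0549 F [-0.4 -0.3 -0.8] q [ 0.51  0.61  1.75 -0.    0.78  1.2 ]
(array([0.0061, 0.0024, 0.0028, 0.0052]), 'rows>=', 1)
```

Emit:
{"op": "move_arm", "data": {
  "increments": [
    [0.004,0.002,0.003,0],
    [0.004,0.002,0.003,0]
  ]
}}

```text
time: 12.55
tool_pos: [0.4192, 0.3199, 0.014]
tool_rot: [1.707, 1.571, -0.557]
contact_force: [0.3, 0.2, 0.1]
opening: 0.0549
```

Emit:
{"op": "move_arm", "data": {
  "increments": [
    [0,0,0,0],
    [0,0,0,0],
    [0,0,0,0],
    [0,0,0,0]
  ],
  "gripper": 1,
  "squeeze": 25
}}

```text
time: 13.05
tool_pos: [0.4194, 0.32, 0.0139]
tool_rot: [1.839, 1.571, -0.425]
contact_force: [0.4, -0.5, -0.3]
opening: 0.0315
```

```bash
python3 - <<'E'
from h import *
st=say();im=robot.read_camera('wrist'); cv2.imwrite(f'pics/w6.png',im[:,:,::-1])
E
```

```text
t 13.05 pos [0.4194 0.32   0.0139] yaw -39.69 open 0.0315 F [ 0.4 -0.5 -0.3] q [ 0.51  0.61  1.76 -0.    0.77  1.2 ]
```

View pics/w6.png

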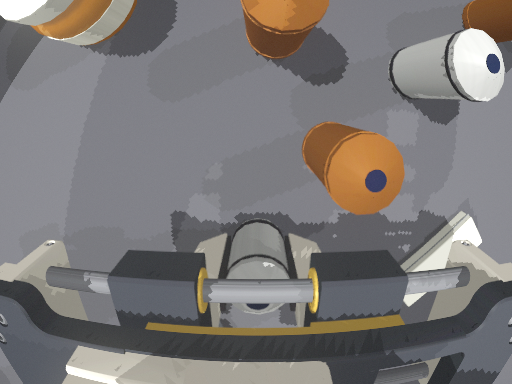

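Emit:
{"op": "move_arm", "data": {
  "increments": [
    [-0.05,0,0,0],
    [-0.12,0,0,0],
    [-0.2,0,0,0],
    [-0.27,0,0,0],
    [-0.27,0,0,0]
  ]
}}

```text
time: 13.72
tool_pos: [0.4202, 0.3207, 0.1235]
tool_rot: [2.77, 1.567, 0.506]
contact_force: [0.4, 0.3, -1.0]
opening: 0.0315
```

```bash
python3 - <<'E'
from h import *
say();print(inc([.6588,-.0757,.12],11.3))
E
```

```text
t 13.72 pos [0.4202 0.3207 0.1235] yaw -39.69 open 0.0315 F [ 0.4  0.3 -1. ] q [ 0.51  0.45  1.66 -0.    1.02  1.2 ]
(array([ 0.009 ,  1.0917,  0.3818, -0.8498]), 'rows>=', 8)
```

Emit:
{"op": "move_arm", "data": {
  "increments": [
    [0,0.08,0.03,-0.06],
    [0,0.2,0.07,-0.16],
    [0,0.34,0.12,-0.27],
    [0,0.48,0.17,-0.38],
    [0,0.62,0.215,-0.49]
  ]
}}

```text
time: 14.35
tool_pos: [0.555, 0.0937, 0.1201]
tool_rot: [-1.385, 1.568, -3.131]
contact_force: [1.2, 0.7, -1.1]
opening: 0.0314
```

```bash
python3 - <<'E'
from h import *
say();print(inc([.6588,-.0757,.12],11.3))
E
```

```text
t 14.35 pos [0.555  0.0937 0.1201] yaw -10.08 open 0.0314 F [ 1.2  0.7 -1.1] q [0.03 0.52 1.56 0.   1.07 0.21]
(array([-0.0004,  0.3295,  0.3716, -0.3563]), 'rows>=', 4)
```

Emit:
{"op": "move_arm", "data": {
  "increments": [
    [0,0.1,0.12,-0.1],
    [0,0.2,0.24,-0.2],
    [0,0.28,0.32,-0.3],
    [0,0.32,0.36,-0.352],
    [0,0.323,0.366,-0.352]
  ]
}}

```text
time: 14.98
tool_pos: [0.6557, -0.0729, 0.1194]
tool_rot: [-1.954, 1.568, 2.945]
contact_force: [-0.3, 1.2, -0.9]
opening: 0.0315
```

Emit:
{"op": "move_arm", "data": {
  "increments": [
    [0.06,0,0,0],
    [0.11,0,0,0],
    [0.15,0,0,0],
    [0.15,0,0,0]
  ]
}}

```text
time: 15.48
tool_pos: [0.6548, -0.0706, 0.0601]
tool_rot: [-1.995, 1.567, 2.906]
contact_force: [0.5, 0.8, -1.0]
opening: 0.0311
```

```bash
python3 - <<'E'
from h import *
st=say();print(inc([.6588,-.0757,.043],11.3))
im=robot.read_camera('wrist'); cv2.imwrite(f'pics/w7.png',im[:,:,::-1])
E
```

```text
t 15.47 pos [ 0.6548 -0.0706  0.0601] yaw 10.85 open 0.0311 F [ 0.5  0.8 -1. ] q [-0.22  0.74  1.32  0.    1.09 -0.41]
(array([ 0.0427,  0.0076,  0.0144, -0.0076]), 'rows>=', 1)
```

View pics/w7.png

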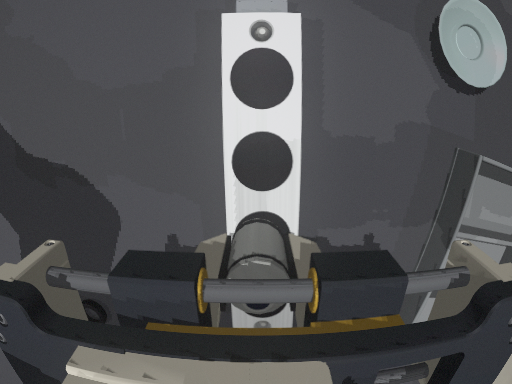

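Emit:
{"op": "move_arm", "data": {
  "increments": [
    [0.01,0.0076,0.0144,-0.007],
    [0.02,0.0076,0.0144,-0.007],
    [0.032,0.0076,0.0144,-0.007],
    [0.032,0.0076,0.0144,-0.007]
  ]
}}

```text
time: 16.02
tool_pos: [0.6598, -0.0767, 0.0486]
tool_rot: [-1.955, 1.57, 2.953]
contact_force: [-0.3, 0.2, -1.1]
opening: 0.0315
```

```bash
python3 - <<'E'
from h import *
st=say();print(inc([.6588,-.0757,.043],11.3))
E
```

```text
t 16.02 pos [ 0.6598 -0.0767  0.0486] yaw 11.24 open 0.0315 F [-0.3  0.2 -1.1] q [-0.23  0.76  1.31 -0.    1.07 -0.43]
(array([ 0.0139, -0.002 , -0.003 , -0.001 ]), 'rows>=', 1)
```

Emit:
{"op": "move_arm", "data": {
  "increments": [
    [0.006,-0.002,-0.003,0],
    [0.012,-0.002,-0.003,0],
    [0.012,-0.002,-0.003,0],
    [0.012,-0.002,-0.003,0]
  ]
}}

```text
time: 16.52
tool_pos: [0.6593, -0.0758, 0.0444]
tool_rot: [0.552, 1.571, -0.823]
contact_force: [-0.3, -0.2, -0.8]
opening: 0.0314
```

```bash
python3 - <<'E'
from h import *
st=say();print(inc([.6588,-.0757,.042],11.3))
im=robot.read_camera('wrist'); cv2.imwrite(f'pics/w8.png',cv2.resize(im[180:350,190:330,::-1],None,fx=4,fy=4)[:600])
E
```

```text
t 16.52 pos [ 0.6593 -0.0758  0.0444] yaw 11.25 open 0.0314 F [-0.3 -0.2 -0.8] q [-0.23  0.76  1.32 -0.    1.06 -0.43]
(array([ 0.0059, -0.0011, -0.0004, -0.0008]), 'rows>=', 1)
```

View pics/w8.png

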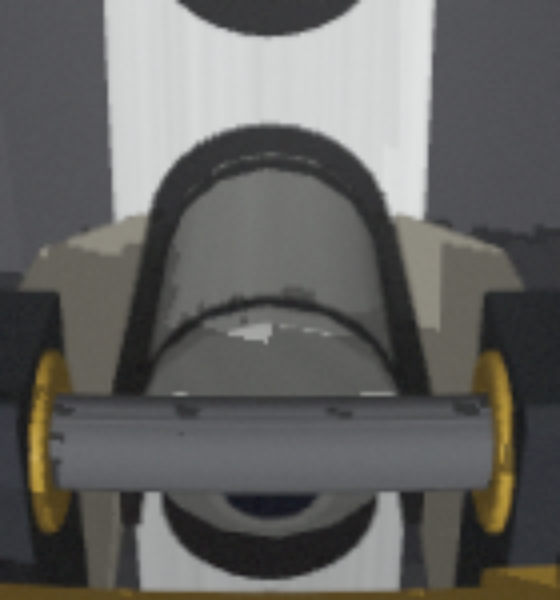

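Emit:
{"op": "move_arm", "data": {
  "increments": [
    [0.003,-0.001,0,0],
    [0.006,-0.001,0,0],
    [0.006,-0.001,0,0]
  ]
}}

```text
time: 16.95
tool_pos: [0.6588, -0.0759, 0.0419]
tool_rot: [-0.056, 1.571, -1.431]
contact_force: [0.2, 0.4, -0.5]
opening: 0.0316
```

```bash
python3 - <<'E'
from h import *
st=say()
E
```

```text
t 16.95 pos [ 0.6588 -0.0759  0.0419] yaw 11.25 open 0.0316 F [ 0.2  0.4 -0.5] q [-0.23  0.77  1.32 -0.    1.06 -0.43]
```

Emit:
{"op": "move_arm", "data": {
  "increments": [
    [0.001,0,0,0],
    [0.001,0,0,0]
  ]
}}

```text
time: 17.2
tool_pos: [0.6588, -0.0758, 0.0419]
tool_rot: [0.696, 1.571, -0.679]
contact_force: [-1.7, -0.5, 3.5]
opening: 0.0314
```

Emit:
{"op": "move_arm", "data": {
  "increments": [
    [0,0,0,0],
    [0,0,0,0],
    [0,0,0,0]
  ],
  "gripper": 0.4
}}

```text
time: 17.58
tool_pos: [0.6588, -0.0758, 0.0413]
tool_rot: [-0.855, 1.571, -2.229]
contact_force: [0.5, -0.3, 0.5]
opening: 0.0537
```

Emit:
{"op": "move_arm", "data": {
  "increments": [
    [-0.05,0,0,0],
    [-0.12,0,0,0],
    [-0.22,0,0,0],
    [-0.32,0,0,0],
    [-0.32,0,0,0]
  ]
}}

```text
time: 18.2
tool_pos: [0.6607, -0.0762, 0.1736]
tool_rot: [1.139, 1.563, -0.235]
contact_force: [-0.1, 0.6, 0.3]
opening: 0.0547
```

```bash
python3 - <<'E'
from h import *
st=say();print(inc([.561,.3457,.18],-40))
im=robot.read_camera('wrist'); cv2.imwrite(f'pics/w9.png',im[:,:,::-1])
E
```

```text
t 18.2 pos [ 0.6607 -0.0762  0.1736] yaw 11.25 open 0.0547 F [-0.1  0.6  0.3] q [-0.23  0.64  1.18 -0.    1.32 -0.43]
(array([-0.0198, -0.0386, -1.0831,  0.8542]), 'rows>=', 7)
```

View pics/w9.png

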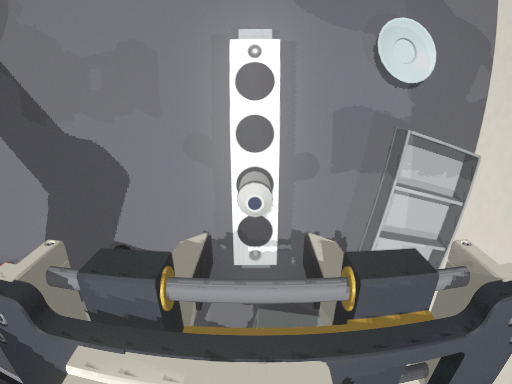

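The 62 stands on the third mark (lens at (255,202)). Next is the 76.

Emit:
{"op": "move_arm", "data": {
  "increments": [
    [0,0,-0.12,0.1],
    [0,-0.01,-0.26,0.22],
    [0,-0.02,-0.41,0.34],
    [0,-0.025,-0.56,0.46],
    [0,-0.03,-0.7,0.58]
  ]
}}

```text
time: 18.88
tool_pos: [0.5909, 0.1982, 0.1678]
tool_rot: [-0.96, 1.568, -2.946]
contact_force: [0.0, 0.2, -0.4]
opening: 0.0553
```

```bash
python3 - <<'E'
from h import *
st=robot.observe(); im=cv2.imread('pics/w9.png')
say();print(inc([.561,.3457,.16],-40))
E
```

```text
t 18.88 pos [0.5909 0.1982 0.1678] yaw -23.78 open 0.0553 F [ 0.   0.2 -0.4] q [0.2  0.57 1.32 0.   1.26 0.62]
(array([ 0.0195, -0.2171, -0.3073,  0.2703]), 'rows>=', 3)
```

Emit:
{"op": "move_arm", "data": {
  "increments": [
    [0,-0.08,-0.12,0.13],
    [0,-0.16,-0.22,0.26],
    [0,-0.2,-0.29,0.26],
    [0.0,-0.205,-0.3,0.26],
    [0.0,-0.205,-0.3,0.26]
  ]
}}

```text
time: 19.5
tool_pos: [0.5649, 0.3386, 0.1682]
tool_rot: [-0.196, 1.569, -2.45]
contact_force: [0.4, -0.1, -0.2]
opening: 0.055
```

```bash
python3 - <<'E'
from h import *
st=say();print(inc([.561,.3457,.022],-40))
im=robot.read_camera('wrist'); cv2.imwrite(f'pics/w10.png',im[:,:,::-1]); print(wproj([.561,.3457,.076],st))
E
```

```text
t 19.5 pos [0.5649 0.3386 0.1682] yaw -39.13 open 0.055 F [ 0.4 -0.1 -0.2] q [ 0.42  0.64  1.2  -0.    1.31  1.11]
(array([ 0.3655, -0.0186, -0.0085,  0.0145]), 'rows>=', 3)
[250.21056707 198.85532826]
```

View pics/w10.png

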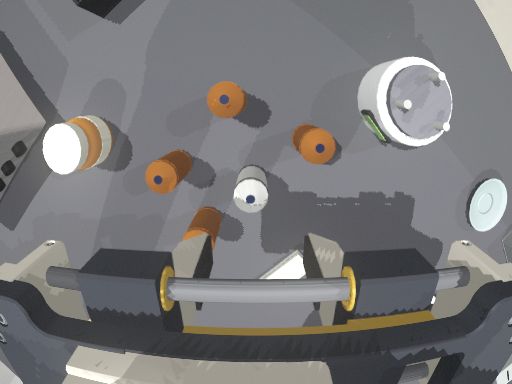

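```bash
python3 - <<'E'
from h import *
st=robot.observe(); im=cv2.imread('pics/w10.png')
c,n=lensw(im,(250,199));X=wplane(c,st,.076);print(c,n,X,inc([X[0],X[1],.1],-40))
E
```

```text
[250.13333333 198.91666667] 60.0 [0.56120343 0.3450944  0.076     ] (array([ 0.1713, -0.0189, -0.0077,  0.0135]), 'rows>=', 2)
```

Emit:
{"op": "move_arm", "data": {
  "increments": [
    [0.0,-0.0185,-0.008,0.014],
    [0.06,-0.0185,-0.008,0.014],
    [0.14,-0.0185,-0.008,0.014],
    [0.17,-0.0185,-0.008,0.014],
    [0.17,-0.0185,-0.008,0.014]
  ]
}}

```text
time: 20.18
tool_pos: [0.5614, 0.3459, 0.1011]
tool_rot: [-0.374, 1.569, -2.643]
contact_force: [-0.1, 0.2, 0.4]
opening: 0.055
```

```bash
python3 - <<'E'
from h import *
say();print(inc([.561,.3454,.022],-40))
E
```

```text
t 20.18 pos [0.5614 0.3459 0.1011] yaw -40.04 open 0.055 F [-0.1  0.2  0.4] q [ 0.44  0.7   1.28 -0.    1.17  1.14]
(array([ 0.1977,  0.0003,  0.0014, -0.0007]), 'rows>=', 2)
```

Emit:
{"op": "move_arm", "data": {
  "increments": [
    [0.05,0.0,0.001,0],
    [0.1,0,0.001,0],
    [0.15,0,0.001,0],
    [0.19,0,0.001,0],
    [0.197,0,0.001,0]
  ]
}}

```text
time: 20.8
tool_pos: [0.5611, 0.346, 0.0223]
tool_rot: [-0.33, 1.57, -2.599]
contact_force: [-0.3, -0.9, -0.3]
opening: 0.0547
```

Emit:
{"op": "move_arm", "data": {
  "increments": [
    [0,0,0,0],
    [0,0,0,0],
    [0,0,0,0]
  ]
}}

```text
time: 21.18
tool_pos: [0.5616, 0.3462, 0.0234]
tool_rot: [2.621, 1.57, 0.353]
contact_force: [-0.2, -0.1, -0.2]
opening: 0.0549
```

```bash
python3 - <<'E'
from h import *
say();print(inc([.561,.3454,.022],-40))
E
```

```text
t 21.18 pos [0.5616 0.3462 0.0234] yaw -39.99 open 0.0549 F [-0.2 -0.1 -0.2] q [ 0.44  0.78  1.34 -0.    1.01  1.13]
(array([0.0035, 0.0002, 0.0025, 0.0001]), 'rows>=', 1)
```

Emit:
{"op": "move_arm", "data": {
  "increments": [
    [0.003,0,0.0025,0],
    [0.003,0,0.0025,0],
    [0.003,0,0.0025,0]
  ]
}}

```text
time: 21.55
tool_pos: [0.5605, 0.3453, 0.0215]
tool_rot: [0.246, 1.571, -2.023]
contact_force: [-0.1, 0.2, 0.1]
opening: 0.0548
```

Emit:
{"op": "move_arm", "data": {
  "increments": [
    [0,0,0,0],
    [0,0,0,0],
    [0,0,0,0],
    [0,0,0,0]
  ],
  "gripper": 1
}}

```text
time: 22.05
tool_pos: [0.5607, 0.3453, 0.0215]
tool_rot: [2.004, 1.57, -0.265]
contact_force: [1.1, -0.7, 1.1]
opening: 0.0319
```

```bash
python3 - <<'E'
from h import *
say();print(inc([.561,.3454,.022],-40))
E
```

```text
t 22.05 pos [0.5607 0.3453 0.0215] yaw -39.99 open 0.0319 F [ 1.1 -0.7  1.1] q [ 0.44  0.78  1.35 -0.    1.01  1.13]
(array([-0.0012,  0.0003, -0.0007,  0.0001]), 'rows>=', 1)
```

Emit:
{"op": "move_arm", "data": {
  "increments": [
    [-0.05,0,0,0],
    [-0.12,0,0,0],
    [-0.2,0,0,0],
    [-0.28,0,0,0],
    [-0.34,0,0,0]
  ]
}}

```text
time: 22.68
tool_pos: [0.5605, 0.3454, 0.1587]
tool_rot: [2.765, 1.57, 0.496]
contact_force: [0.3, 0.2, -1.2]
opening: 0.0318
```

Emit:
{"op": "move_arm", "data": {
  "increments": [
    [0,0.06,0.05,-0.06],
    [0,0.15,0.12,-0.16],
    [0,0.26,0.2,-0.27],
    [0,0.37,0.29,-0.38],
    [0,0.48,0.37,-0.49]
  ]
}}

```text
time: 23.3
tool_pos: [0.6124, 0.1068, 0.1572]
tool_rot: [-1.333, 1.57, -3.085]
contact_force: [0.7, 0.7, -1.4]
opening: 0.0316
```

```bash
python3 - <<'E'
from h import *
say();print(inc([.6694,-.1285,.15],11.3))
E
```

```text
t 23.3 pos [0.6124 0.1068 0.1572] yaw -10.37 open 0.0316 F [ 0.7  0.7 -1.4] q [ 0.05  0.58  1.34 -0.    1.23  0.23]
(array([ 0.018 ,  0.2462,  0.553 , -0.3612]), 'rows>=', 4)
```

Emit:
{"op": "move_arm", "data": {
  "increments": [
    [0,0.06,0.13,-0.1],
    [0,0.12,0.27,-0.2],
    [0,0.18,0.4,-0.3],
    [0,0.22,0.5,-0.36],
    [0,0.243,0.545,-0.36]
  ]
}}

```text
time: 23.92
tool_pos: [0.6678, -0.1261, 0.1568]
tool_rot: [-1.887, 1.57, 3.015]
contact_force: [-0.5, 0.2, -1.6]
opening: 0.0314
```

Emit:
{"op": "move_arm", "data": {
  "increments": [
    [0,0,0,0],
    [0,0,0,0]
  ]
}}

```text
time: 24.18
tool_pos: [0.6678, -0.1217, 0.1573]
tool_rot: [-2.605, 1.57, 2.3]
contact_force: [-0.2, -0.1, -2.0]
opening: 0.0316
```

```bash
python3 - <<'E'
from h import *
say();print(inc([.6694,-.1282,.06],11.3))
E
```

```text
t 24.18 pos [ 0.6678 -0.1217  0.1573] yaw 11.06 open 0.0316 F [-0.2 -0.1 -2. ] q [-0.29  0.68  1.14  0.    1.32 -0.49]
(array([ 0.2433,  0.001 ,  0.017 , -0.004 ]), 'rows>=', 2)
```

Emit:
{"op": "move_arm", "data": {
  "increments": [
    [0,0.001,0.017,-0.004],
    [0.05,0.001,0.017,-0.004],
    [0.12,0.001,0.017,-0.004],
    [0.2,0.001,0.017,-0.004],
    [0.23,0.001,0.017,-0.004]
  ]
}}

```text
time: 24.8
tool_pos: [0.6687, -0.1291, 0.0635]
tool_rot: [-2.048, 1.567, 2.862]
contact_force: [-0.5, 0.4, -1.2]
opening: 0.0314
```

Emit:
{"op": "move_arm", "data": {
  "increments": [
    [0,0,0,0],
    [0,0,0,0]
  ]
}}

```text
time: 25.05
tool_pos: [0.6707, -0.1303, 0.0671]
tool_rot: [1.042, 1.568, -0.332]
contact_force: [0.1, -0.6, -1.5]
opening: 0.0314
```

```bash
python3 - <<'E'
from h import *
say();print(inc([.6694,-.1281,.0515],11.3))
E
```

```text
t 25.05 pos [ 0.6707 -0.1303  0.0671] yaw 11.27 open 0.0314 F [ 0.1 -0.6 -1.5] q [-0.3   0.77  1.23 -0.    1.14 -0.5 ]
(array([ 0.0391, -0.0021, -0.0061, -0.0006]), 'rows>=', 1)
```

Emit:
{"op": "move_arm", "data": {
  "increments": [
    [0.01,-0.002,-0.005,0],
    [0.025,-0.002,-0.005,0],
    [0.036,-0.002,-0.005,0],
    [0.036,-0.002,-0.005,0],
    [0.036,-0.002,-0.005,0]
  ]
}}

```text
time: 25.68
tool_pos: [0.6686, -0.1285, 0.0511]
tool_rot: [0.522, 1.571, -0.853]
contact_force: [0.1, 0.2, -2.0]
opening: 0.0315
```

```bash
python3 - <<'E'
from h import *
st=say();print(inc([.6694,-.1281,.0495],11.3))
im=robot.read_camera('wrist'); cv2.imwrite(f'pics/w11.png',cv2.resize(im[180:330,170:350,::-1],None,fx=4,fy=4))
E
```

```text
t 25.68 pos [ 0.6686 -0.1285  0.0511] yaw 11.25 open 0.0315 F [ 0.1  0.2 -2. ] q [-0.3   0.79  1.25 -0.    1.11 -0.5 ]
(array([ 0.004 ,  0.0021, -0.0005, -0.0009]), 'rows>=', 1)
```

View pics/w11.png

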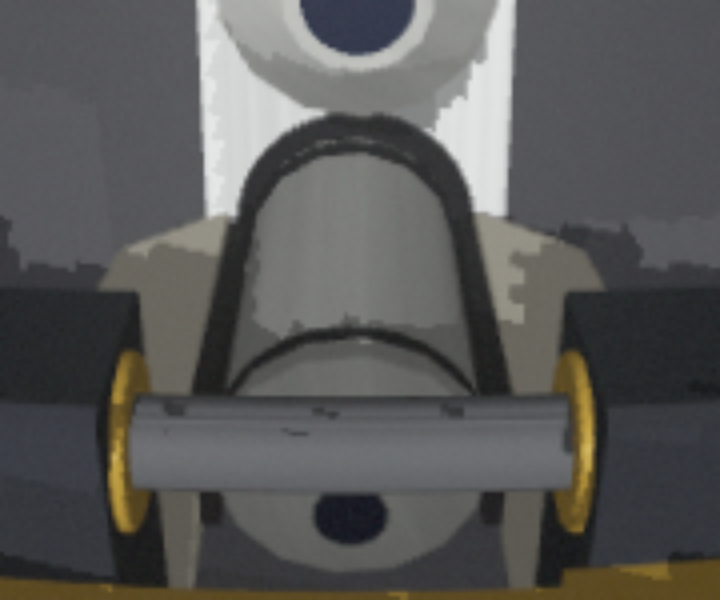

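Emit:
{"op": "move_arm", "data": {
  "increments": [
    [0.002,0.0018,0,0],
    [0.004,0.0018,0,0],
    [0.0045,0.0018,0,0],
    [0.0045,0.0018,0,0]
  ]
}}

```text
time: 26.22
tool_pos: [0.6694, -0.1283, 0.0495]
tool_rot: [0.989, 1.57, -0.386]
contact_force: [0.1, 1.3, 1.2]
opening: 0.0316
```

```bash
python3 - <<'E'
from h import *
st=say();print(inc([.6694,-.1281,.0495],11.3))
E
```

```text
t 26.23 pos [ 0.6694 -0.1283  0.0495] yaw 11.25 open 0.0316 F [0.1 1.3 1.2] q [-0.3   0.79  1.25 -0.    1.1  -0.5 ]
(array([ 0.    ,  0.0001, -0.0004, -0.0008]), 'rows>=', 1)
```

Contact, so I'll release and go up.

Emit:
{"op": "move_arm", "data": {
  "increments": [
    [0,0,0,0],
    [0,0,0,0],
    [0,0,0,0]
  ],
  "gripper": 0.4
}}

```text
time: 26.6
tool_pos: [0.6693, -0.1283, 0.0494]
tool_rot: [0.674, 1.571, -0.7]
contact_force: [-0.1, -0.0, 0.7]
opening: 0.0538
```

Emit:
{"op": "move_arm", "data": {
  "increments": [
    [-0.05,0,0,0],
    [-0.12,0,0,0],
    [-0.22,0,0,0],
    [-0.32,0,0,0],
    [-0.34,0,0,0]
  ]
}}

```text
time: 27.22
tool_pos: [0.6706, -0.1287, 0.1889]
tool_rot: [1.06, 1.565, -0.314]
contact_force: [-1.2, -0.2, -0.3]
opening: 0.0549
```

```bash
python3 - <<'E'
from h import *
st=say();print(inc([.53,-.35,.2],11.3));print(inc([.53,-.35,.2],-50))
im=robot.read_camera('wrist'); cv2.imwrite(f'pics/w12.png',im[:,:,::-1])
E
```

```text
t 27.23 pos [ 0.6706 -0.1287  0.1889] yaw 11.25 open 0.0549 F [-1.2 -0.2 -0.3] q [-0.3   0.66  1.09 -0.    1.38 -0.5 ]
(array([-0.0288, -0.4526,  0.4742, -0.0008]), 'rows>=', 5)
(array([-0.0288, -0.4526,  0.4742,  1.0209]), 'rows>=', 6)
```

View pics/w12.png

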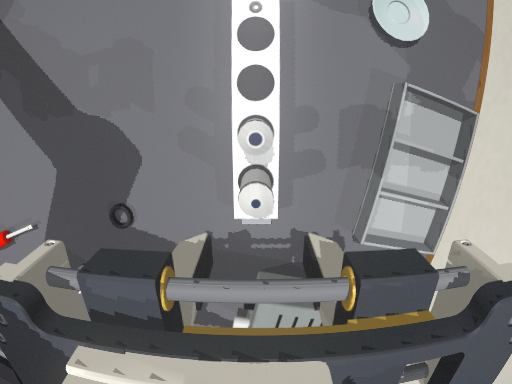

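Emit:
{"op": "move_arm", "data": {
  "increments": [
    [0,-0.08,0.08,0],
    [-0.01,-0.18,0.18,0],
    [-0.02,-0.28,0.28,0],
    [-0.03,-0.38,0.36,0],
    [-0.03,-0.45,0.4,0]
  ]
}}

```text
time: 27.9
tool_pos: [0.5218, -0.322, 0.1957]
tool_rot: [-2.236, 1.568, 2.67]
contact_force: [-0.2, 0.4, 0.9]
opening: 0.0551
```

Emit:
{"op": "move_arm", "data": {
  "increments": [
    [0,0,0,0],
    [0,0,0,0],
    [0,0,0,0]
  ]
}}

```text
time: 28.28
tool_pos: [0.5246, -0.3192, 0.1967]
tool_rot: [-2.679, 1.57, 2.231]
contact_force: [-0.9, -0.0, 0.4]
opening: 0.0549
```

```bash
python3 - <<'E'
from h import *
st=say();
im=robot.read_camera('wrist'); cv2.imwrite(f'pics/w13.png',im[:,:,::-1])
for X in [(.551,-.3837,.034),(.445,-.3239,.048)]: print(wproj(X,st))
E
```

```text
t 28.27 pos [ 0.5246 -0.3192  0.1967] yaw 11.34 open 0.0549 F [-0.9 -0.   0.4] q [-0.67  0.53  1.31  0.    1.3  -0.87]
[268.18013416 237.95719618]
[184.12952931 176.20345155]
```

View pics/w13.png

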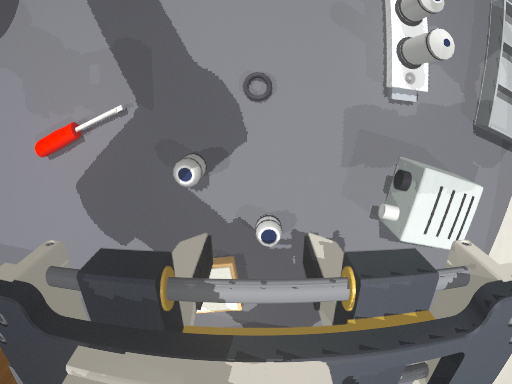

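The 34 (large lens, (269,236)) and the 48 ((185,174)) are both in view, and neither is brown. I'll measure them now.

```bash
python3 - <<'E'
from h import *
st=robot.observe(); im=cv2.imread('pics/w13.png')
for k,s in [(34,(269,236)),(48,(185,174))]:
    c,n=lensw(im,s);X=wplane(c,st,k/1000);print(k,c,n,np.round(X,4))
print(inc([.551,-.3823,.1],11.3))
E
```

```text
34 [268.31213873 236.10404624] 173.0 [ 0.5507 -0.3814  0.034 ]
48 [184.6993007  174.32167832] 143.0 [ 0.4454 -0.3218  0.048 ]
(array([0.2421, 0.0337, 0.1676, 0.0008]), 'rows>=', 2)
```

Emit:
{"op": "move_arm", "data": {
  "increments": [
    [0.02,0.015,0.08,0],
    [0.08,0.033,0.15,0],
    [0.15,0.033,0.166,0],
    [0.22,0.033,0.166,0],
    [0.24,0.033,0.166,0]
  ]
}}

```text
time: 28.95
tool_pos: [0.5495, -0.3815, 0.099]
tool_rot: [-2.497, 1.567, 2.413]
contact_force: [-0.2, -0.2, 0.7]
opening: 0.0553
```

Emit:
{"op": "move_arm", "data": {
  "increments": [
    [0,0,0,0],
    [0,0,0,0]
  ]
}}

```text
time: 29.2
tool_pos: [0.5506, -0.3831, 0.1029]
tool_rot: [0.63, 1.568, -0.744]
contact_force: [-1.2, -0.2, 0.2]
opening: 0.0552
```

```bash
python3 - <<'E'
from h import *
st=say();
im=robot.read_camera('wrist'); cv2.imwrite(f'pics/w14.png',im[:,:,::-1]); im=im[:,:,::-1]
print(wproj([.5508,-.3818,.034],st)); c=wproj([.5508,-.3818,.034],st); print(inc([.5508,-.3818,.004],11.3))
c,n=lensw(im,c,14);print(c,n,wplane(c,st,.034))
E
```

```text
t 29.2 pos [ 0.5506 -0.3831  0.1029] yaw 11.27 open 0.0552 F [-1.2 -0.2  0.2] q [-0.72  0.71  1.24 -0.    1.19 -0.92]
[257.19550855 210.19270594]
(array([ 0.2473,  0.0008, -0.0037, -0.0005]), 'rows>=', 2)
[257.47303922 210.13235294] 408.0 [ 0.55101143 -0.38170472  0.034     ]
```

View pics/w14.png

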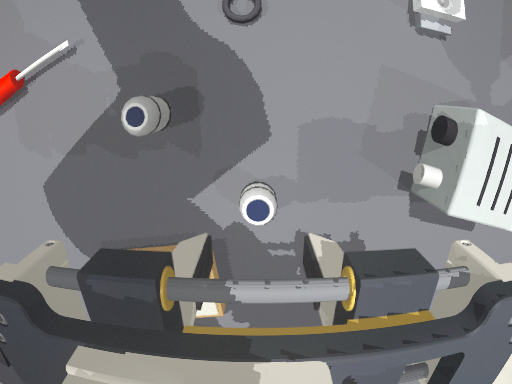

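Emit:
{"op": "move_arm", "data": {
  "increments": [
    [0.06,0.001,-0.003,0],
    [0.12,0.001,-0.003,0],
    [0.18,0.001,-0.003,0],
    [0.23,0.001,-0.003,0],
    [0.24,0.001,-0.003,0]
  ]
}}

```text
time: 29.88
tool_pos: [0.5496, -0.3812, 0.0043]
tool_rot: [-2.444, 1.569, 2.465]
contact_force: [0.1, -0.1, 0.5]
opening: 0.0551
```

Emit:
{"op": "move_arm", "data": {
  "increments": [
    [0,0,0,0],
    [0,0,0,0],
    [0,0,0,0]
  ]
}}

```text
time: 30.25
tool_pos: [0.5504, -0.382, 0.0063]
tool_rot: [0.61, 1.569, -0.765]
contact_force: [0.1, 0.2, -0.1]
opening: 0.0548
```

```bash
python3 - <<'E'
from h import *
say();print(inc([.5508,-.3818,.004],11.3))
E
```

```text
t 30.25 pos [ 0.5504 -0.382   0.0063] yaw 11.25 open 0.0548 F [ 0.1  0.2 -0.1] q [-0.72  0.82  1.32 -0.    1.   -0.92]
(array([ 0.0056,  0.0011, -0.0002, -0.0008]), 'rows>=', 1)
```

Emit:
{"op": "move_arm", "data": {
  "increments": [
    [0.005,0.001,0,0],
    [0.005,0.001,0,0],
    [0.005,0.001,0,0]
  ]
}}

```text
time: 30.62
tool_pos: [0.5504, -0.3815, 0.0033]
tool_rot: [-1.063, 1.571, -2.437]
contact_force: [-0.1, 0.2, -1.1]
opening: 0.0549
```

Emit:
{"op": "move_arm", "data": {
  "increments": [
    [0,0,0,0],
    [0,0,0,0],
    [0,0,0,0],
    [0,0,0,0]
  ],
  "gripper": 1
}}

```text
time: 31.12
tool_pos: [0.5504, -0.3815, 0.0033]
tool_rot: [0.044, 1.571, -1.331]
contact_force: [-0.6, -0.1, 0.4]
opening: 0.031
```

```bash
python3 - <<'E'
from h import *
say();print(inc([.551,-.3818,.004],11.3))
E
```

```text
t 31.12 pos [ 0.5504 -0.3815  0.0033] yaw 11.25 open 0.031 F [-0.6 -0.1  0.4] q [-0.72  0.82  1.32 -0.    1.   -0.92]
(array([-0.0017,  0.0013,  0.001 , -0.0008]), 'rows>=', 1)
```

Emit:
{"op": "move_arm", "data": {
  "increments": [
    [-0.05,0,0,0],
    [-0.13,0,0,0],
    [-0.22,0,0,0],
    [-0.31,0,0,0],
    [-0.36,0,0,0]
  ]
}}

```text
time: 31.75
tool_pos: [0.5511, -0.3821, 0.1515]
tool_rot: [0.639, 1.566, -0.735]
contact_force: [0.2, -0.5, -1.6]
opening: 0.0315
```

```bash
python3 - <<'E'
from h import *
say();print(inc([.6376,.0307,.15],11.3))
E
```

```text
t 31.75 pos [ 0.5511 -0.3821  0.1515] yaw 11.25 open 0.0315 F [ 0.2 -0.5 -1.6] q [-0.72  0.67  1.19 -0.    1.28 -0.92]
(array([ 1.200e-03,  4.134e-01, -9.701e-01, -8.000e-04]), 'rows>=', 7)
```

Emit:
{"op": "move_arm", "data": {
  "increments": [
    [0,0.04,-0.08,0],
    [0,0.08,-0.2,0],
    [0,0.14,-0.33,0],
    [0,0.2,-0.46,0],
    [0,0.25,-0.59,0]
  ]
}}

```text
time: 32.38
tool_pos: [0.603, -0.1288, 0.149]
tool_rot: [1.038, 1.569, -0.337]
contact_force: [1.4, -0.7, 0.0]
opening: 0.0313
```

Emit:
{"op": "move_arm", "data": {
  "increments": [
    [0,0.05,-0.12,0],
    [0,0.1,-0.24,0],
    [0,0.14,-0.33,0],
    [0,0.163,-0.38,0],
    [0,0.163,-0.38,0]
  ]
}}

```text
time: 33.0
tool_pos: [0.637, 0.0321, 0.148]
tool_rot: [0.985, 1.57, -0.388]
contact_force: [0.0, -0.4, -0.7]
opening: 0.031
```

```bash
python3 - <<'E'
from h import *
say();print(inc([.6376,.0307,.05],11.3))
E
```

```text
t 33.0 pos [0.637  0.0321 0.148 ] yaw 11.36 open 0.031 F [ 0.  -0.4 -0.7] q [-0.07  0.61  1.3  -0.    1.23 -0.27]
(array([0.2449, 0.0007, 0.0037, 0.0011]), 'rows>=', 2)
```

Emit:
{"op": "move_arm", "data": {
  "increments": [
    [0.04,0.001,0.004,0],
    [0.1,0.001,0.004,0],
    [0.17,0.001,0.004,0],
    [0.23,0.001,0.004,0],
    [0.255,0.001,0.004,0]
  ]
}}

```text
time: 33.62
tool_pos: [0.636, 0.028, 0.0428]
tool_rot: [-1.739, 1.567, -3.116]
contact_force: [-0.0, 0.0, -0.4]
opening: 0.0313
```

Emit:
{"op": "move_arm", "data": {
  "increments": [
    [0,0,0,0],
    [0,0,0,0],
    [0,0,0,0]
  ]
}}

```text
time: 34.0
tool_pos: [0.638, 0.0296, 0.0464]
tool_rot: [1.245, 1.569, -0.129]
contact_force: [-1.0, 0.3, -0.3]
opening: 0.0313
```

```bash
python3 - <<'E'
from h import *
st=say();print(inc([.6376,.0304,.0313],11.3))
im=robot.read_camera('wrist'); cv2.imwrite(f'pics/w15.png',im[:,:,::-1])
E
```

```text
t 34.0 pos [0.638  0.0296 0.0464] yaw 11.25 open 0.0313 F [-1.   0.3 -0.3] q [-0.07  0.72  1.4  -0.    1.02 -0.27]
(array([ 0.0376, -0.0007, -0.0021, -0.0008]), 'rows>=', 1)
```

View pics/w15.png

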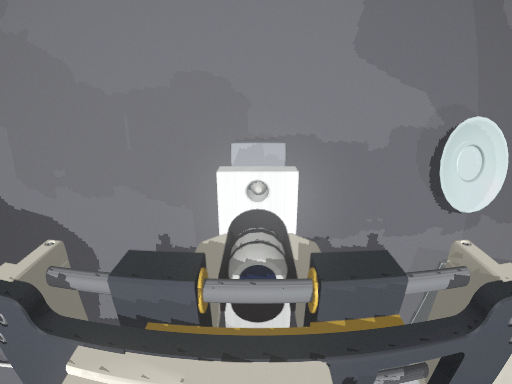

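Emit:
{"op": "move_arm", "data": {
  "increments": [
    [0.01,-0.0007,-0.002,0],
    [0.025,-0.0007,-0.002,0],
    [0.034,-0.0007,-0.002,0],
    [0.034,-0.0007,-0.002,0],
    [0.034,-0.0007,-0.002,0]
  ]
}}

```text
time: 34.67
tool_pos: [0.637, 0.0305, 0.0315]
tool_rot: [-1.225, 1.571, -2.599]
contact_force: [0.2, -0.2, 0.4]
opening: 0.0314
```

```bash
python3 - <<'E'
from h import *
st=say();print(inc([.6376,.0304,.0313],11.3))
E
```

```text
t 34.67 pos [0.637  0.0305 0.0315] yaw 11.25 open 0.0314 F [ 0.2 -0.2  0.4] q [-0.07  0.74  1.41 -0.    0.99 -0.27]
(array([ 0.0004,  0.0015,  0.0005, -0.0008]), 'rows>=', 1)
```

Emit:
{"op": "move_arm", "data": {
  "increments": [
    [0.0,0.0012,0,0],
    [0.001,0.0012,0,0]
  ]
}}

```text
time: 34.92
tool_pos: [0.6376, 0.0306, 0.0313]
tool_rot: [1.084, 1.571, -0.291]
contact_force: [-0.4, 1.1, 2.0]
opening: 0.0312
```

Emit:
{"op": "move_arm", "data": {
  "increments": [
    [0,0,0,0],
    [0,0,0,0],
    [0,0,0,0]
  ],
  "gripper": 0.4
}}

```text
time: 35.3
tool_pos: [0.6375, 0.0306, 0.0313]
tool_rot: [0.736, 1.571, -0.639]
contact_force: [0.2, 0.0, -0.6]
opening: 0.0539
```

Emit:
{"op": "move_arm", "data": {
  "increments": [
    [-0.05,0,0,0],
    [-0.12,0,0,0],
    [-0.22,0,0,0],
    [-0.32,0,0,0],
    [-0.4,0,0,0]
  ]
}}

```text
time: 35.92
tool_pos: [0.6377, 0.0306, 0.1933]
tool_rot: [1.236, 1.569, -0.139]
contact_force: [0.0, 0.1, -1.4]
opening: 0.055
```

```bash
python3 - <<'E'
from h import *
st=say();print(inc([.445,-.322,.15],11.3))
im=robot.read_camera('wrist'); cv2.imwrite(f'pics/w16.png',im[:,:,::-1])
E
```

```text
t 35.92 pos [0.6377 0.0306 0.1933] yaw 11.25 open 0.055 F [ 0.   0.1 -1.4] q [-0.07  0.58  1.24 -0.    1.33 -0.27]
(array([ 0.1076, -0.6446,  0.7705, -0.0009]), 'rows>=', 7)
```

View pics/w16.png

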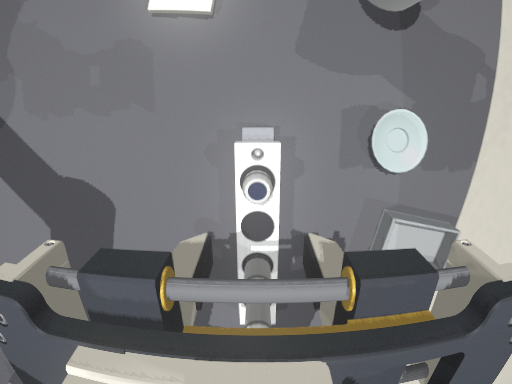

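The 34 is on the first mark (lens at (258,190)). The 48 is last.

Emit:
{"op": "move_arm", "data": {
  "increments": [
    [0,-0.06,0.07,0],
    [0,-0.14,0.17,0],
    [0,-0.23,0.28,0],
    [0,-0.33,0.39,0],
    [0,-0.42,0.5,0]
  ]
}}

```text
time: 36.6
tool_pos: [0.5105, -0.1997, 0.1912]
tool_rot: [0.338, 1.571, -1.036]
contact_force: [0.5, -1.3, 0.4]
opening: 0.0555
```

```bash
python3 - <<'E'
from h import *
st=say();print(inc([.4452,-.3222,.11],11.3))
E
```

```text
t 36.6 pos [ 0.5105 -0.1997  0.1912] yaw 11.26 open 0.0555 F [ 0.5 -1.3  0.4] q [-0.51  0.41  1.52 -0.    1.21 -0.71]
(array([ 0.203 , -0.2198,  0.2684, -0.0007]), 'rows>=', 3)
```

Emit:
{"op": "move_arm", "data": {
  "increments": [
    [0.02,-0.08,0.1,0],
    [0.06,-0.15,0.19,0],
    [0.12,-0.2,0.245,0],
    [0.18,-0.21,0.255,0],
    [0.2,-0.21,0.255,0]
  ]
}}

```text
time: 37.22
tool_pos: [0.4482, -0.3147, 0.1098]
tool_rot: [-2.503, 1.568, 2.404]
contact_force: [1.1, 0.6, 0.1]
opening: 0.0548
```

Emit:
{"op": "move_arm", "data": {
  "increments": [
    [0,0,0,0],
    [0,0,0,0]
  ]
}}

```text
time: 37.48
tool_pos: [0.45, -0.3147, 0.1123]
tool_rot: [0.618, 1.569, -0.755]
contact_force: [0.3, 0.9, 0.2]
opening: 0.0553
```

```bash
python3 - <<'E'
from h import *
st=say();
im=robot.read_camera('wrist')[:,:,::-1]; cv2.imwrite(f'pics/w17.png',im)
c=wproj([.4452,-.3222,.048],st);print(c); c,n=lensw(im,c,14);X=wplane(c,st,.048);print(c,n,X);print(inc([X[0],X[1],.008],11.3))
E
```

```text
t 37.48 pos [ 0.45   -0.3147  0.1123] yaw 11.31 open 0.0553 F [0.3 0.9 0.2] q [-0.75  0.5   1.62 -0.    1.02 -0.95]
[249.0742929  221.14431308]
[249.42857143 220.9962406 ] 266.0 [ 0.44545697 -0.32201632  0.048     ]
(array([ 0.2608, -0.015 ,  0.0152,  0.    ]), 'rows>=', 2)
```

View pics/w17.png

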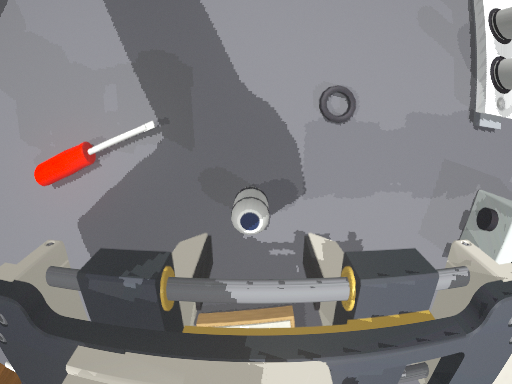

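Emit:
{"op": "move_arm", "data": {
  "increments": [
    [0.02,-0.0145,0.015,0],
    [0.08,-0.0145,0.015,0],
    [0.14,-0.0145,0.015,0],
    [0.21,-0.0145,0.015,0],
    [0.25,-0.0145,0.015,0]
  ]
}}

```text
time: 38.15
tool_pos: [0.4441, -0.3216, 0.0099]
tool_rot: [-2.44, 1.569, 2.469]
contact_force: [-0.0, -0.5, -0.7]
opening: 0.055
```

Emit:
{"op": "move_arm", "data": {
  "increments": [
    [0,0,0,0],
    [0,0,0,0],
    [0,0,0,0]
  ]
}}

```text
time: 38.52
tool_pos: [0.4452, -0.3223, 0.0123]
tool_rot: [0.57, 1.569, -0.805]
contact_force: [-0.3, 0.3, -0.6]
opening: 0.0551
```

```bash
python3 - <<'E'
from h import *
say();print(inc([.4454,-.322,.008],11.3))
E
```

```text
t 38.52 pos [ 0.4452 -0.3223  0.0123] yaw 11.25 open 0.0551 F [-0.3  0.3 -0.6] q [-0.77  0.64  1.7  -0.    0.8  -0.96]
(array([ 0.0109,  0.0006, -0.0008, -0.0008]), 'rows>=', 1)
```

Emit:
{"op": "move_arm", "data": {
  "increments": [
    [0.008,0.0006,-0.0006,0],
    [0.008,0.0006,-0.0006,0],
    [0.008,0.0006,-0.0006,0]
  ]
}}

```text
time: 38.9
tool_pos: [0.4449, -0.3215, 0.0082]
tool_rot: [0.015, 1.571, -1.359]
contact_force: [-0.9, -0.8, 0.1]
opening: 0.0551
```

Emit:
{"op": "move_arm", "data": {
  "increments": [
    [0,0,0,0],
    [0,0,0,0],
    [0,0,0,0],
    [0,0,0,0]
  ],
  "gripper": 1
}}

```text
time: 39.4
tool_pos: [0.4449, -0.3215, 0.0081]
tool_rot: [0.458, 1.571, -0.916]
contact_force: [0.0, -0.2, -0.9]
opening: 0.0312
```

```bash
python3 - <<'E'
from h import *
say();print(inc([.4454,-.322,.008],11.3))
E
```

```text
t 39.4 pos [ 0.4449 -0.3215  0.0081] yaw 11.25 open 0.0312 F [ 0.  -0.2 -0.9] q [-0.77  0.65  1.7  -0.    0.79 -0.96]
(array([ 0.0003,  0.0009,  0.0014, -0.0009]), 'rows>=', 1)
```

Emit:
{"op": "move_arm", "data": {
  "increments": [
    [-0.05,0,0,0],
    [-0.13,0,0,0],
    [-0.22,0,0,0],
    [-0.31,0,0,0],
    [-0.36,0,0,0]
  ]
}}

```text
time: 40.02
tool_pos: [0.4452, -0.3218, 0.154]
tool_rot: [0.584, 1.569, -0.79]
contact_force: [0.1, -0.6, -1.1]
opening: 0.0312
```

```bash
python3 - <<'E'
from h import *
say();print(inc([.6479,-.0214,.15],11.3))
E
```

```text
t 40.02 pos [ 0.4452 -0.3218  0.154 ] yaw 11.25 open 0.0312 F [ 0.1 -0.6 -1.1] q [-0.77  0.45  1.57 -0.    1.12 -0.96]
(array([ 0.0096,  0.6434, -0.6378, -0.0008]), 'rows>=', 6)
```

Emit:
{"op": "move_arm", "data": {
  "increments": [
    [0,0.06,-0.06,0],
    [0,0.14,-0.14,0],
    [0,0.23,-0.23,0],
    [0,0.33,-0.33,0],
    [0,0.43,-0.426,0]
  ]
}}

```text
time: 40.65
tool_pos: [0.581, -0.1193, 0.152]
tool_rot: [-1.626, 1.57, -3.0]
contact_force: [-0.4, -0.2, -1.0]
opening: 0.0313
```

Emit:
{"op": "move_arm", "data": {
  "increments": [
    [0,0.09,-0.09,0],
    [0,0.16,-0.16,0],
    [0,0.2,-0.2,0],
    [0,0.213,-0.212,0],
    [0,0.213,-0.212,0]
  ]
}}

```text
time: 41.28
tool_pos: [0.6471, -0.0213, 0.1517]
tool_rot: [-1.406, 1.57, -2.78]
contact_force: [0.3, -0.2, -1.2]
opening: 0.0309
```

```bash
python3 - <<'E'
from h import *
say();print(inc([.6479,-.0214,.05],11.3))
E
```

```text
t 41.27 pos [ 0.6471 -0.0213  0.1517] yaw 11.27 open 0.0309 F [ 0.3 -0.2 -1.2] q [-0.15  0.63  1.26 -0.    1.25 -0.35]
(array([ 0.2544,  0.0022,  0.0007, -0.0005]), 'rows>=', 2)
```

Emit:
{"op": "move_arm", "data": {
  "increments": [
    [0.04,0.002,0.0,0],
    [0.1,0.002,0.0,0],
    [0.17,0.002,0.0,0],
    [0.23,0.002,0.0,0],
    [0.255,0.002,0.0,0]
  ]
}}

```text
time: 41.9
tool_pos: [0.6465, -0.0217, 0.0477]
tool_rot: [-1.857, 1.567, 3.05]
contact_force: [0.6, -0.2, -0.6]
opening: 0.0315
```

Emit:
{"op": "move_arm", "data": {
  "increments": [
    [0,0,0,0],
    [0,0,0,0],
    [0,0,0,0]
  ]
}}

```text
time: 42.28
tool_pos: [0.6487, -0.021, 0.0512]
tool_rot: [1.169, 1.569, -0.205]
contact_force: [-0.3, 0.1, -1.3]
opening: 0.0317
```

```bash
python3 - <<'E'
from h import *
st=say();print(inc([.6479,-.0214,.0361],11.3))
E
```

```text
t 42.27 pos [ 0.6487 -0.021   0.0512] yaw 11.25 open 0.0317 F [-0.3  0.1 -1.3] q [-0.15  0.73  1.36 -0.    1.05 -0.35]
(array([ 0.0378, -0.0023,  0.0005, -0.0008]), 'rows>=', 1)
```

Emit:
{"op": "move_arm", "data": {
  "increments": [
    [0.01,-0.0015,0.0005,0],
    [0.025,-0.0015,0.0005,0],
    [0.034,-0.0015,0.0005,0],
    [0.034,-0.0015,0.0005,0],
    [0.034,-0.0015,0.0005,0]
  ]
}}

```text
time: 42.9
tool_pos: [0.6476, -0.0212, 0.0363]
tool_rot: [-1.514, 1.571, -2.888]
contact_force: [-1.0, 0.1, -1.0]
opening: 0.0317
```

```bash
python3 - <<'E'
from h import *
st=say();print(inc([.6479,-.0214,.0361],11.3))
E
```

```text
t 42.9 pos [ 0.6476 -0.0212  0.0363] yaw 11.25 open 0.0317 F [-1.   0.1 -1. ] q [-0.15  0.75  1.37 -0.    1.02 -0.35]
(array([ 0.0004,  0.0007,  0.0007, -0.0008]), 'rows>=', 1)
```

Emit:
{"op": "move_arm", "data": {
  "increments": [
    [0.001,0.0005,0.0005,0],
    [0.0015,0.0005,0.0005,0]
  ]
}}

```text
time: 43.15
tool_pos: [0.6477, -0.0213, 0.0361]
tool_rot: [-1.911, 1.571, 2.998]
contact_force: [-1.9, 0.6, 3.1]
opening: 0.0316
```

Emit:
{"op": "move_arm", "data": {
  "increments": [
    [0,0,0,0],
    [0,0,0,0],
    [0,0,0,0]
  ],
  "gripper": 0.4
}}

```text
time: 43.52
tool_pos: [0.6479, -0.0214, 0.0359]
tool_rot: [0.715, 1.571, -0.659]
contact_force: [0.0, 1.0, 0.2]
opening: 0.0538
```

Emit:
{"op": "move_arm", "data": {
  "increments": [
    [-0.05,0,0,0],
    [-0.12,0,0,0],
    [-0.22,0,0,0],
    [-0.34,0,-0.08,0],
    [-0.44,0,-0.2,0]
  ]
}}

```text
time: 44.15
tool_pos: [0.6325, 0.0567, 0.2138]
tool_rot: [1.169, 1.569, -0.208]
contact_force: [0.4, 0.8, 0.6]
opening: 0.0549
```

Emit:
{"op": "move_arm", "data": {
  "increments": [
    [0,0,-0.1,0],
    [0,0,-0.1,0],
    [0,0,-0.1,0],
    [0,0,-0.1,0]
  ]
}}

```text
time: 44.65
tool_pos: [0.6246, 0.0951, 0.2113]
tool_rot: [-1.314, 1.57, -2.69]
contact_force: [0.2, 0.2, -0.2]
opening: 0.055
```

```bash
python3 - <<'E'
from h import *
st=say()
im=robot.read_camera('wrist')[:,:,::-1]; cv2.imwrite('pics/w18.png',im)
im=robot.read_camera('top')[:,:,::-1]; cv2.imwrite('pics/t18.png',im)
im=robot.read_camera('scene')[:,:,::-1]; cv2.imwrite('pics/s18.png',im)
E
```

```text
t 44.65 pos [0.6246 0.0951 0.2113] yaw 11.17 open 0.055 F [ 0.2  0.2 -0.2] q [ 0.03  0.55  1.23 -0.    1.36 -0.16]
```

View pics/w18.png

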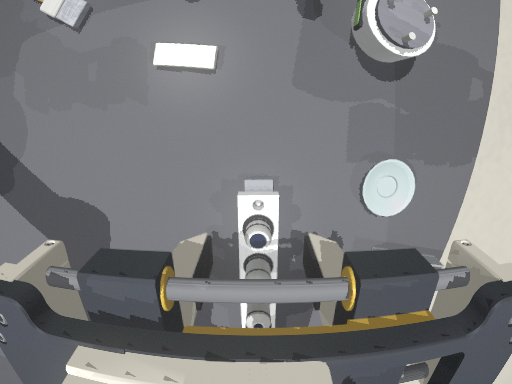

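View pics/s18.png

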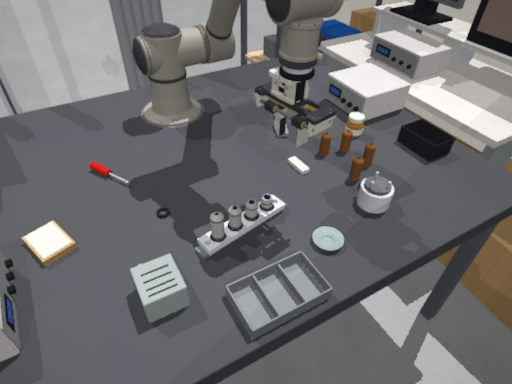

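All four are standing, in order. I'll move aside so the top camera can check the centring.

Emit:
{"op": "move_arm", "data": {
  "increments": [
    [0,-0.08,-0.08,0],
    [0,-0.17,-0.17,0],
    [0,-0.26,-0.26,0],
    [0,-0.35,-0.35,0],
    [0,-0.4,-0.42,0]
  ]
}}

```text
time: 45.42
tool_pos: [0.4331, 0.2304, 0.2121]
tool_rot: [-1.892, 1.571, 3.017]
contact_force: [1.2, 0.7, 0.4]
opening: 0.0549
```

Emit:
{"op": "move_arm", "data": {
  "increments": [
    [0,0,0,0],
    [0,0,0,0],
    [0,0,0,0]
  ]
}}

```text
time: 45.8
tool_pos: [0.4356, 0.2292, 0.2118]
tool_rot: [0.459, 1.571, -0.917]
contact_force: [-0.7, -0.5, -0.5]
opening: 0.0552
```

```bash
python3 - <<'E'
from h import *
st=say()
im=robot.read_camera('top')[:,:,::-1]; cv2.imwrite('pics/t19.png',im)
g=cv2.resize(im[150:215,210:350],None,fx=5.6,fy=5.6,interpolation=cv2.INTER_CUBIC); cv2.imwrite('pics/t19c.png',g)
# relative check in top camera: lens vs expected, corrected by lens-bias (top - wrist ~ (0.0003,-0.0017))
T={34:(.6376,.0307),48:(.6482,-.0222),62:(.6588,-.0752),76:(.6694,-.1281)}
for k,(x,y) in T.items():
    p=proj('top',[x,y-.0016,.028+k/1000]); 
    try:
        c,n=lensw(im,p,6); X=plane('top',c,.028+k/1000); print(k,np.round(p,1),np.round(c,1),n,'err mm',np.round((X[:2]-[x,y-.0016])*1000,1))
    except Exception as e: print(k,p,e)
im=robot.read_camera('scene')[:,:,::-1]
for k,(x,y) in T.items():
    p=proj('scene',[x,y,.028+k/1000]); c,n=lensw(im,p,6,(8,6)); X=plane('scene',c,.028+k/1000) if n else np.zeros(3); print('scene',k,np.round(p,1),np.round(c,1),n,'err mm',np.round((X[:2]-[x,y])*1000,1))
E
```

```text
t 45.8 pos [0.4356 0.2292 0.2118] yaw 11.17 open 0.0552 F [-0.7 -0.5 -0.5] q [ 0.33  0.3   1.64 -0.    1.21  0.13]
34 [246.2 181.3] [246.4 180.9] 55.0 err mm [ 1.  -0.6]
48 [269.5 176.2] [269.5 175.9] 35.0 err mm [ 0.6 -0. ]
62 [293.4 170.9] [293.3 170.9] 18.0 err mm [0.1 0.3]
76 [317.7 165.6] [317.8 165.2] 8.0 err mm [ 0.7 -0. ]
scene 34 [267.7 195.9] [266.9 196.5] 23.0 err mm [ 1.  -3.2]
scene 48 [252.1 201.2] [251.4 201.4] 20.0 err mm [-0.2 -2.2]
scene 62 [235.2 206.9] [234.5 206.7] 14.0 err mm [-1.3 -1.3]
scene 76 [216.9 213. ] [216.  213.3] 7.0 err mm [-0.3 -2.3]
```

View pics/t19c.png

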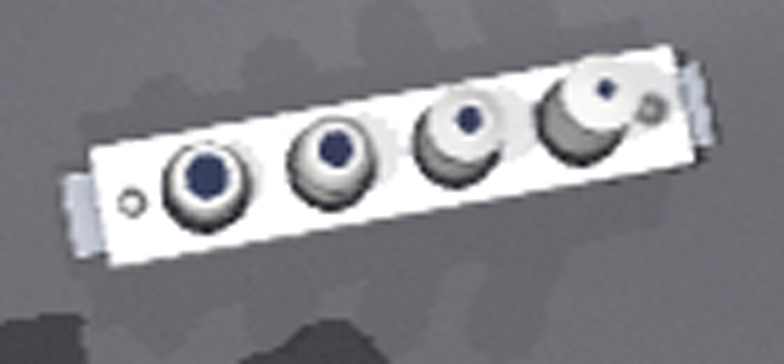

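Everything agrees: the top camera puts all four within about 1 mm of their marks. I'll hand in.

```bash
python3 -c "
from cell import robot
print(robot.hand_in())"
```

```text
the job is handed in; nothing more can be done
None
```

The job is handed in at about 46 s of the 138 s allowed. The plate is seated on both dowel pins. The four silver objectives stand upright on its marks as 34, 48, 62, 76, with the 34 at the end nearest the scanner drum. I left the brown look-alikes alone. The gripper is open and well clear of everything.

**Seating:** the last pictures show both pins in their holes. Each objective touched down at the height expected for a plate top at 28 mm.

**Centring:** by the top camera each objective is within about 1.2 mm of its mark centre. That figure allows for a steady 1.6 mm offset between the top and wrist cameras.

**Disagreement:** the scene camera reads all four 1–3 mm towards -y. I take this as its calibration bias, since the top and wrist cameras agree and its picture shows all four standing in order.

**Forces:** every contact force reading stayed at a few newtons.

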